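# Right the fallen canister and check its lid under the magnifier

## Robot

A 6-joint arm with a two-finger parallel gripper is mounted at the origin on the work surface. World frame = base frame: x ahead of the robot, y to its left, z up, the work surface at z = 0. Lengths are in m, angles in degrees, forces in N, time in s.
With the tool pointing down it reaches from about 0.3 to 0.75 m from the base axis. Payload 8.5 kg.
Tool frame: the origin (TCP) lies midway between the tips of the shut fingers; the grasp point (between the pads) lies 19 mm behind it; z points along the fingers, y is the line along which they close (so a half turn about z gives the same grasp; the last joint's range is limited). The gripper opens to 85 mm and grips with 20 to 120 N. Pads are 22 mm wide; open, the fingers measure 114 mm over their backs; the gripper's body (76 mm by 85 mm) begins 54 mm behind the grasp point. The pads swing forward as they close: fully open they stand 13 mm farther back than shut.
Start: joints at [-79.2, 21.807, 74.336, -0, 83.858, -12.336], TCP at [0.216, -0.506, 0.231] pointing down, gripper open.
Joint ranges: [-178.18, 178.18], [-50.72, 133.34], [12.68, 142.11], [-81.47, 261.47], [9.98, 163.14], [-165.26, 165.26]. Speed limits (degrees/s): [136.94, 136.94, 180, 180, 180, 180].

## Interface

Orientations are given as a 3x3 rotation matrix whose columns are the frame's x, y, z axes.
In Python, from rig import env, viewer, recognise, pinpoint gives the robot as it stands.
- The arm moves only by the tool move_arm, never from a script. Its argument "plan" is text: rows parted by semicolons, each of 7 numbers parted by spaces: the shift along the tool's x, y, z in m, then the turn, a rotation vector about the tool's x, y, z in rad, then the finger opening in m, from 0 to 0.0854. A call has 1 to 12 rows; each row shifts and turns the commanded pose from where the row before left it, along the tool's axes as they then stand; what a row does not reach is not made up. A row lasts 1/8 s, in which the tool goes at most 62.5 mm and 10.7 degrees, less where a joint would pass 70% of its speed; a pose out of reach is approached as far as the arm can. A call is refused whole if a number of a shift passes 0.0625 or a number of a turn 0.188, either way. A call with a gripper value outside its range is refused whole. The fingers move at their own pace and stop on an object; "grip_force" is the grip in N (left out, the last holds). Time passes only in rows, so rows that do not move let the fingers close. It gives the time, the measured TCP pose, the force, the opening and the grip force at its end, in the units of the state.
- env.observe(): the state, without advancing time (a new reading comes with each control period).
- viewer.get_image(name): name is "scene" or "top"; returns (picture, depth): 420x560x3 uint8, red, green, blue; 420x560 float32, m along the optical axis (not along the pixel's ray), 0 where there is no reading.
- viewer.calibration(name): a dict with "fx", "fy", "cx", "cy" (pixels), "R" (3x3) and "t" (3): a world point X has camera coordinates R X + t. Camera axes: x right, y down, z forward; pixel columns grow to the right and rows downward; lengths in m; the calibration is good to about 2 mm. A picture is of the moment at which its call begins. calibration takes no time and is no camera call.
- env.close_job(): hands the job in; it is judged then, once.
Trained networks look in the newest picture that a camera, given by its name, has taken for a name from the list of things; names that differ only in an ending like _2 or _b are one class to them, and where a whole thing is asked for, a point or a joint stands for the part that bears it (a point fixed in the world has none). Each returns a list of dicts, best first, with "conf" (0 to 1); they miss things now and then, are a little off and sometimes report something else, mostly with a low value. They report only what shows in the picture. A call takes as long as a camera call.
- recognise(camera, name): "extent" ([centre column, centre row, width, height] in pixels, round what is visible of it).
- pinpoint(camera, name): "pixel" ([column, row] in pixels: a listed point, or the origin of a listed thing).
The state is a dict: "time_s": time; "q": joint angles; "qvel": joint speeds; "joint_efforts": joint torques, N m; "position": TCP position; "tool_rot": TCP orientation; "ft_force": force on the tool from outside, world axes, zero at the start; "wrist_torque": the same for the moment, N m; "grip_width": finger opening in m; "gripper_force": force on a finger pad.
Only numpy, scipy, OpenCV 4.12 (cv2) and the standard library are available. Lean on these libraries where they do the work, as an engineer would, in place of code of your own. Each camera call takes 0.05 s, during which the arm holds its last target. There are 200 camera calls.

## Task

One freshly painted canister has fallen over in the drying tray: gently stand it up again, lid up and let go, in the gap between or beside its neighbours where it lies, without moving the standing ones or the things around. Then draw the magnifier out of its stand, turn it level and centre the glass over that canister's lid, about 5 cm above it, so the whole lid can be seen through it. Finish like that: still holding the magnifier up and still, touching nothing with it.

Things in the scene. Friction and masses are not known exactly. Their poses are not given: they have to be found in the camera images.
- tray: Shallow wooden drying tray, fixed, 146 x 316 x 16 mm: floor 8 mm thick, rim walls 8 mm thick. Origin at the centre of its underside; its y axis runs along the lane, x across it (roughly away from the robot), z up. The floor's top is at z = 8 mm, the rim's at 16 mm. It has three places 105 mm apart along y; which one holds the fallen canister varies.
- fallen: The fallen painted canister, red lacquer with gold bands and white dots, a cylinder 46 mm in diameter and 78 mm long, about 90 g, lid fixed on, flat at both ends. Origin at its middle, on the axis, 39 mm from either end; z runs along its axis from the foot to the lid. At the start it lies on its side across the tray, lid pointing away from the robot (within about 0.6 rad of straight ahead).
- fallen_lid (a point): The centre of the fallen canister's lid (39 mm from its middle, white six-petalled flower); axes as the canister's.
- black_can: Black lacquer canister with red dots, same size, standing in the tray; origin at the centre of its foot, z up to the lid. To be left alone.
- blue_can: Blue lacquer canister with yellow dots, same size, standing in the tray; origin at the centre of its foot, z up to the lid. To be left alone.
- stand: Magnifier stand, fixed: black foot 120 x 80 x 16 mm with an aluminium sleeve, 28 x 24 mm outside, 22 x 18 mm and 50 mm deep inside, slanting 60 deg up from level towards the stand's +x (away from the robot), so it leans 30 deg from upright. Origin at the centre line of the underside, 5 mm behind (-x) the foot's centre; z up.
- sleeve_mouth (a point): Centre of the sleeve's open upper end, 65 mm above the table; axes as the stand's (not slanted).
- magnifier: Hand magnifier, 215 mm long, about 140 g, loose in the sleeve, handle down. Origin at the butt of the handle; x runs along the handle to the lens, z square to the glass, y across the handle. In the stand x slants about 57 deg upwards, away from the robot (it droops by its play in the sleeve), and y is level. The balance point is about 113 mm from the butt.
- grip (a point): Point on the handle axis to grip, 85 mm from the butt (35 mm out of the sleeve); axes as the magnifier's. The handle is black, rectangular, 113 mm long, 19 mm wide along y, 15 mm along z; its lowest 50 mm sit in the sleeve with 1.5 mm play all round.
- lens (a point): Centre of the magnifier's clear glass (80 mm in diameter), in a steel ring of 90 mm outside diameter, 9 mm thick; 170 mm from the butt on the handle axis; axes as the magnifier's.
- butt (a point): End of the magnifier's handle.
- thinner: Green plastic bottle with yellow cap, 64 mm in diameter, 190 mm tall, at the left of the table; origin under its centre. To be left alone.
- jar_red: Glass jar with red cap, 62 mm in diameter, 58 mm tall, at the back; origin under its centre. To be left alone.
- jar_orange: Amber jar with orange cap, 58 mm in diameter, 52 mm tall, at the back; origin under its centre. To be left alone.
- rinse_jar: Open glass rinsing jar, 64 mm in diameter, 75 mm tall, at the right of the table; origin under its centre. To be left alone.
- loose_cap: Red jar cap, 66 mm in diameter, 12 mm tall, lying in front of the two jars; origin under its centre. To be left alone.

How it is judged (in metres and radians):
On the way, in this order (a step that is already met when the one before it is completed fails the run):
1. the fallen canister stands upright in the tray, lid up, let go and at rest, and the standing ones are where they were (angle between fallen's own z axis and vertical below 0.12 rad and z of fallen in the frame of tray between 0.043 and 0.053 m and x of fallen in the frame of tray between -0.06 and 0.06 m and distance of fallen from where it was at the start of the episode below 0.085 m and contact force between the fingers and fallen below 0.1 N and linear speed of fallen below 0.03 m/s and angle between each of black_can, blue_can's own z axis and vertical below 0.15 rad and distance of each of black_can, blue_can from where it was at the start of the episode below 0.025 m), for 0.4 s.
2. the magnifier is drawn out of its sleeve and held by the gripper (distance between butt and sleeve_mouth above 0.015 m and height (world z) of butt above 0.07 m and contact force between the fingers and magnifier above 1 N and contact force between magnifier and stand below 0.2 N), for 0.2 s.
At the end, for the whole second after the job is handed in: The red canister stands released in the tray within 0.12 rad, middle within 85 mm of its start; the other two are within 25 mm of theirs. The gripper alone carries the magnifier, still, above 80 mm, glass level within 0.2 rad, centred within 17 mm over the lid, 30 to 80 mm above it (all of step 1 and contact force between magnifier and fallen below 0.2 N and contact force between magnifier and tray below 0.2 N and contact force between magnifier and stand below 0.2 N and contact force between magnifier and black_can below 0.2 N and contact force between magnifier and blue_can below 0.2 N and contact force between magnifier and thinner below 0.2 N and contact force between magnifier and jar_red below 0.2 N and contact force between magnifier and jar_orange below 0.2 N and contact force between magnifier and rinse_jar below 0.2 N and contact force between magnifier and loose_cap below 0.2 N and (angle between magnifier's own z axis and vertical below 0.2 rad or angle between magnifier's own z axis and vertical above 2.94 rad) and horizontal distance between lens and fallen_lid below 0.017 m and z of lens in the frame of fallen_lid between 0.03 and 0.08 m and height (world z) of butt above 0.08 m and contact force between the fingers and magnifier above 1 N and linear speed of magnifier below 0.03 m/s and angular speed of magnifier below 0.2 rad/s); the arm keeps its last pose, push and grip.
It fails at once if a standing canister is tipped or pushed more than 25 mm (not (angle between black_can's own z axis and vertical below 0.15 rad) or not (distance of black_can from where it was at the start of the episode below 0.025 m) or not (angle between blue_can's own z axis and vertical below 0.15 rad) or not (distance of blue_can from where it was at the start of the episode below 0.025 m)).
It fails at once if another thing on the table is moved more than 30 mm (distance of any of thinner, jar_red, jar_orange, rinse_jar, loose_cap from where it was at the start of the episode above 0.03 m).
It fails at once if the fallen canister is dropped or flung (faster than 0.9 m/s) (linear speed of fallen above 0.9 m/s).
It also fails if it takes over 64 s, if anything falls off the work surface, if the arm or the gripper's body presses on something with over 40 N, if the wrist force passes 120 N, or if a joint passes its speed limit or range.

## Working session

There is one attempt and no reset: what is moved stays moved. The work goes in short steps, Python scripts to look and compute and a tool call to move; the robot and the scene stay as the last step left them, time stands still between calls to the robot, and variables do not carry over. Pictures are saved under pics/ and viewed, at most 10 in all, crops included, and the job is handed in when it is done.

Besides the shell and the picture viewer there is one more tool, called after "Request:" as name(argument=value, ...) on one line, values as JSON. move_arm: Moves the arm, as the interface text tells. Its arguments: {"type":"object","properties":{"plan":{"type":"string"},"grip_force":{"type":"number"}},"required":["plan"]}

```bash
ls; mkdir -p pics
cat > h.py <<'E'
import numpy as np, cv2
from rig import env, viewer, recognise, pinpoint
def world(cam,px,d):
    c=viewer.calibration(cam);R=np.array(c['R']);t=np.array(c['t'])
    u,v=px[0],px[1]
    p=np.array([(u-c['cx'])/c['fx']*d,(v-c['cy'])/c['fy']*d,d])
    return R.T@(p-t)
def onplane(cam,px,z):
    c=viewer.calibration(cam);R=np.array(c['R']);t=np.array(c['t'])
    o=-R.T@t; r=R.T@np.array([(px[0]-c['cx'])/c['fx'],(px[1]-c['cy'])/c['fy'],1])
    return o+r*(z-o[2])/r[2]
def cloud(cam,depth):
    c=viewer.calibration(cam);R=np.array(c['R']);t=np.array(c['t'])
    v,u=np.mgrid[:depth.shape[0],:depth.shape[1]]
    P=np.stack([(u-c['cx'])/c['fx']*depth,(v-c['cy'])/c['fy']*depth,depth],-1)
    return (P-t)@R
E
python3 - <<'E'
from h import *
np.set_printoptions(precision=4,suppress=True)
for cam in ['scene','top']:
    im,d=viewer.get_image(cam)
    cv2.imwrite(f'pics/{cam}0.png',im[:,:,::-1]); np.save(f'{cam}0d.npy',d)
    c=viewer.calibration(cam); print(cam,-np.array(c['R']).T@np.array(c['t']),np.array(c['R']).T[:,2])
    for n in ['tray','fallen','fallen_lid','black_can','blue_can','stand','sleeve_mouth','magnifier','grip','lens','butt','thinner','jar_red','jar_orange','rinse_jar','loose_cap']:
        r=pinpoint(cam,n)
        for x in r[:2]:
            u,v=x['pixel'];dd=d[int(round(min(max(v,0),419))),int(round(min(max(u,0),559)))]
            print(n,round(x['conf'],2),np.round(x['pixel'],1),world(cam,(u,v),dd) if dd>0 else None)
E
```

```text
pics
scene [1.6533 0.2261 1.3994] [-0.6318 -0.1258 -0.7648]
tray 0.84 [237.3 195.8] [ 0.5115 -0.159   0.0262]
fallen_lid 0.73 [340.9 202.2] [0.5422 0.1864 0.1049]
fallen_lid 0.65 [259.3 206.1] [ 0.5292 -0.0804  0.011 ]
black_can 0.72 [205.8 189.3] [ 0.5048 -0.2698  0.0282]
blue_can 0.8 [236.3 192.9] [ 0.5063 -0.1632  0.0341]
stand 0.54 [238.4 193. ] [ 0.5057 -0.1561  0.0346]
stand 0.27 [292.1 281.4] [0.8187 0.0833 0.0477]
sleeve_mouth 0.6 [338.2 199.1] [0.5523 0.1774 0.1293]
magnifier 0.56 [341.5 205.9] [0.5054 0.1884 0.0443]
grip 0.5 [339.6 199.9] [0.5548 0.1821 0.1294]
lens 0.66 [339.1 195.2] [0.6007 0.1809 0.2029]
lens 0.31 [458.4 246.3] [0.5888 0.5608 0.032 ]
butt 0.47 [337.3 201.9] [0.533  0.1747 0.0931]
butt 0.46 [258.5 204.2] [ 0.5398 -0.0798  0.0332]
thinner 0.68 [458.3 244.5] [0.5874 0.5589 0.0389]
jar_red 0.65 [291.9 282.9] [0.8182 0.0827 0.0387]
jar_orange 0.63 [248.8 276.1] [ 0.8064 -0.0501  0.0179]
rinse_jar 0.58 [337.1 193.3] [0.5959 0.1743 0.2044]
rinse_jar 0.57 [139.  180.3] [ 0.4932 -0.5153  0.0107]
loose_cap 0.84 [274.2 244. ] [ 0.6701 -0.0009  0.0086]
top [0.5625 0
[... 279 characters left out ...]
 0.4903 -0.2604  0.0819]
blue_can 0.77 [327.5 249.6] [ 0.4936 -0.1609  0.0863]
stand 0.58 [225.5 244.5] [0.5068 0.1742 0.0739]
sleeve_mouth 0.66 [224.9 242.8] [0.5126 0.1754 0.0814]
sleeve_mouth 0.58 [255.1 161.6] [0.7848 0.0806 0.0601]
magnifier 0.79 [224.5 248.9] [0.4915 0.1791 0.0578]
grip 0.79 [225.4 232.6] [0.5465 0.1693 0.1249]
lens 0.69 [223.  221.6] [0.5807 0.1714 0.176 ]
thinner 0.58 [113.7 224.6] [0.5686 0.5322 0.0986]
jar_red 0.51 [255.2 163.7] [0.7788 0.0805 0.0532]
jar_orange 0.69 [295.  164.7] [ 0.7771 -0.0539  0.0524]
rinse_jar 0.73 [430.7 253.8] [ 0.4823 -0.5043  0.0777]
loose_cap 0.63 [116.1 227.6] [0.559  0.5295 0.0849]
loose_cap 0.56 [285.6 197.8] [ 0.6681 -0.0246  0.0056]
```

Run:
```python
from h import *
a=cv2.imread('pics/scene0.png')[150:300,120:480];b=cv2.imread('pics/top0.png')[140:290,200:460]
cv2.imwrite('pics/s0z.png',cv2.resize(a,None,fx=2.2,fy=2.2,interpolation=3));cv2.imwrite('pics/t0z.png',cv2.resize(b,None,fx=3,fy=3,interpolation=3))
```

```text
(no output)
```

View pics/s0z.png

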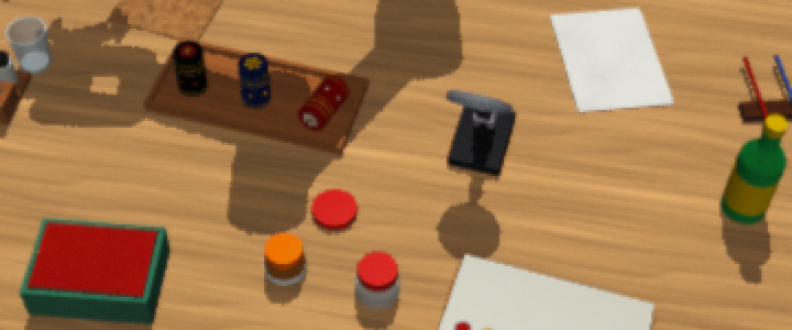

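View pics/t0z.png

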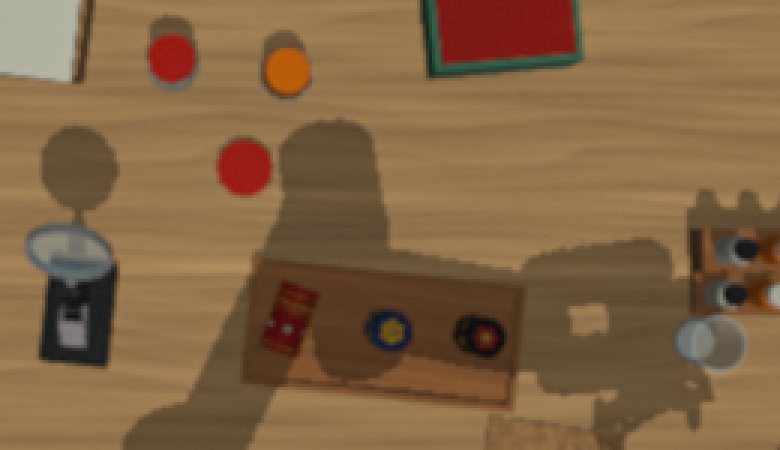

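The pictures agree with the networks. In the top crop the red canister lies in the left place around (290,320), its lid pointing ahead and slightly right. Blue is next to it at (390,330) and black at (480,335). The magnifier is at the left, leaning away from the robot. Next I'll take precise fits.

```bash
cat > m.py <<'E'
from h import *
np.set_printoptions(precision=4,suppress=True)
def rect(P,name):
    if len(P)<5: print(name,'few');return
    r=cv2.minAreaRect(P[:,:2].astype(np.float32)*1000); print(name,len(P),'c',np.round(r[0],1),'sz',np.round(r[1],1),'ang',round(r[2],1),'z',np.percentile(P[:,2],[2,50,98]))
if __name__=='__main__':
  for cam in ['scene','top']:
    im=cv2.imread(f'pics/{cam}0.png');d=np.load(f'{cam}0d.npy');W=cloud(cam,d);h=cv2.cvtColor(im,cv2.COLOR_BGR2HSV)
    print(cam)
    x,y,z=W[...,0],W[...,1],W[...,2]
    box=lambda a,b,c,e,lo,hi:(x>a)&(x<b)&(y>c)&(y<e)&(z>lo)&(z<hi)&(d>0)
    m=box(.42,.58,-.125,-.0,.02,.1)
    rect(W[m],'fallen z>20'); P=W[m]
    rect(P[P[:,2]>.035],'fallen z>35')
    Q=P[:,:2]-P[:,:2].mean(0);u,s,vt=np.linalg.svd(Q,full_matrices=False);print('pca',vt[0],P[:,:2].mean(0),s)
    for n,yy in [('blue',-.162),('black',-.265)]:
        m=box(.44,.56,yy-.045,yy+.045,.07,.1);rect(W[m],n)
    m=box(.38,.62,-.36,.02,.006,.03)&(h[...,1]>60)
    rect(W[m],'tray')
    m=box(.38,.7,.1,.26,.009,.02);rect(W[m],'standfoot')
    m=box(.38,.75,.1,.26,.135,.3);P=W[m];rect(P,'lens')
    if len(P)>5:
        c=P.mean(0);u,s,vt=np.linalg.svd(P-c,full_matrices=False);print(c,s,vt[2],vt[1],vt[0])
    m=box(.38,.75,.14,.22,.075,.13);P=W[m]
    print('handle',len(P));
    for lo in np.arange(.075,.13,.01):
        q=P[(P[:,2]>=lo)&(P[:,2]<lo+.01)]
        if len(q): print(q.mean(0),q[:,1].min(),q[:,1].max(),len(q))
E
python3 m.py
```

```text
scene
fallen z>20 366 c [496.6 -58.8] sz [152.3  98.3] ang 0.6 z [0.0205 0.0472 0.0587]
fallen z>35 277 c [503.6 -59.4] sz [44.9 84.3] ang 70.0 z [0.0361 0.05   0.0594]
pca [ 0.9422 -0.3349] [ 0.5093 -0.0564] [0.5696 0.3003]
blue 155 c [ 491.7 -169. ] sz [47. 45.] ang 34.6 z [0.0713 0.0856 0.0936]
black 153 c [ 486.  -272.1] sz [47.1 46.9] ang 76.5 z [0.071  0.0848 0.0938]
tray 2200 c [ 499.3 -170.5] sz [379.3 238.3] ang 89.7 z [0.0062 0.0108 0.0251]
standfoot 478 c [537.5 186.5] sz [313.7 143.3] ang 0.5 z [0.0096 0.0158 0.0197]
lens 161 c [580.1 174.1] sz [88.8 48.3] ang 84.0 z [0.1376 0.1866 0.2065]
[0.5837 0.175  0.1795] [0.3305 0.32   0.0305] [ 0.8464 -0.0771 -0.5269] [ 0.0145  0.9924 -0.1218] [-0.5323 -0.0955 -0.8412]
handle 30
[0.5234 0.1806 0.0805] 0.17035989371570384 0.18895110989810757 4
[0.5285 0.183  0.0893] 0.1738679735389602 0.1886294931896836 3
[0.5393 0.1803 0.1012] 0.17713969047765163 0.18346750078273721 3
[0.542  0.1788 0.1087] 0.17050195578545171 0.18658437617960236 7
[0.5509 0.1757 0.1207] 0.17397984430730123 0.17743967054954168 2
[0.5529 0.1772 0.1288] 0.151574813
[... 461 characters left out ...]
9 z [0.0061 0.0098 0.0203]
standfoot 477 c [562.1 186.9] sz [242.9 124. ] ang 3.9 z [0.0095 0.0152 0.0195]
lens 428 c [577.  173.1] sz [89.2 53.7] ang 84.2 z [0.1362 0.1713 0.2038]
[0.577  0.1724 0.171 ] [0.4957 0.4845 0.045 ] [-0.8191  0.0735  0.5689] [0.2046 0.964  0.1701] [-0.5359  0.2557 -0.8046]
handle 73
[0.5143 0.1773 0.0799] 0.16841357432007015 0.18800350934572987 11
[0.519  0.1781 0.0906] 0.16774128535519764 0.18712279048513875 13
[0.5247 0.1768 0.1009] 0.16948370253782 0.18590203185676607 11
[0.5319 0.1773 0.1091] 0.16856886671181326 0.1853499398358072 10
[0.5388 0.1758 0.1198] 0.16766523546644665 0.1842008933134413 20
[0.5472 0.1781 0.1281] 0.1670121841508311 0.19248699416695017 8
```

```bash
cat > p.py <<'E'
from h import *
from scipy.spatial.transform import Rotation as Ro
np.set_printoptions(precision=4,suppress=True)
def cur():
    o=env.observe(); return np.array(o['position']),np.array(o['tool_rot'])
def frame(z,y):
    z=z/np.linalg.norm(z); y=y-z*(y@z); y/=np.linalg.norm(y)
    return np.stack([np.cross(y,z),y,z],1)
def plan(p0,R0,p1,R1,w,n=None,pivot=None):
    """straight move p0->p1 with constant turn, or, with pivot (a tool-frame point kept on a line), prints rounded rows"""
    rv=Ro.from_matrix(R0.T@R1).as_rotvec(); D=np.linalg.norm(p1-p0)
    if n is None: n=int(max(np.ceil(D/.045),np.ceil(np.linalg.norm(rv)/.16),1))
    pv=np.zeros(3) if pivot is None else np.array(pivot)
    q0,q1=p0+R0@pv,p1+R1@pv
    p,R=p0,R0; rows=[]
    for k in range(1,n+1):
        s=k/n; Rt=R0@Ro.from_rotvec(rv*s).as_matrix(); pt=q0+(q1-q0)*s-Rt@pv
        a=np.round(R.T@(pt-p),4); b=np.round(Ro.from_matrix(R.T@Rt).as_rotvec(),3)
        rows.append(' '.join('%g'%v for v in [*a,*b,w])); p=p+R@a; R=R@Ro.from_rotvec(b).as_matrix()
    print(n,'rows:','; '.join(rows)); return p,R
E
cat > g.py <<'E'
from p import *
hd=np.array([np.cos(np.radians(-20)),np.sin(np.radians(-20)),0]); th=np.radians(25)
yd=np.array([-hd[1],hd[0],0])
a=-hd*np.sin(th)-np.array([0,0,1])*np.cos(th)
c=np.array([.5038,-.061,.031])
g=c+.015*hd; tcp=g+.017*a
E
python3 - <<'E'
from g import *
p0,R0=cur();print(p0,R0)
for s in (1,-1):
    R=frame(a,s*yd); print(np.degrees(np.linalg.norm(Ro.from_matrix(R0.T@R).as_rotvec())))
s=1 if np.trace(R0.T@frame(a,yd))>np.trace(R0.T@frame(a,-yd)) else -1
R=frame(a,s*yd);print(s,tcp)
p,Rn=plan(p0,R0,tcp-.15*a,R,.085)
plan(p,Rn,tcp,R,.07)
E
```

```text
[ 0.2161 -0.5057  0.2313] [[ 0.9196  0.3929 -0.    ]
 [ 0.3929 -0.9196  0.0001]
 [ 0.     -0.0001 -1.    ]]
137.933807461629
49.55666817766199
-1 [ 0.5111 -0.0637  0.0156]
13 rows: 0.0378 -0.019 0.0061 0.013 -0.032 0.057 0.085; 0.0368 -0.0211 0.0052 0.012 -0.032 0.057 0.085; 0.0357 -0.0231 0.0043 0.013 -0.032 0.057 0.085; 0.0345 -0.025 0.0035 0.013 -0.032 0.057 0.085; 0.0331 -0.0269 0.0028 0.012 -0.032 0.057 0.085; 0.0316 -0.0288 0.0021 0.013 -0.032 0.057 0.085; 0.03 -0.0304 0.0014 0.012 -0.032 0.057 0.085; 0.0282 -0.0321 0.0009 0.013 -0.032 0.057 0.085; 0.0263 -0.0337 0.0005 0.013 -0.032 0.057 0.085; 0.0244 -0.0351 0 0.012 -0.032 0.057 0.085; 0.0224 -0.0364 -0.0002 0.013 -0.031 0.057 0.085; 0.0202 -0.0377 -0.0004 0.013 -0.032 0.057 0.085; 0.0181 -0.0387 -0.0005 0.012 -0.032 0.057 0.085
4 rows: -0 -0 0.0375 0 -0 -0 0.07; -0 -0 0.0375 0 -0 -0 0.07; -0.0001 -0 0.0375 0 -0 -0 0.07; 0 -0 0.0375 0 -0 -0 0.07
```

Request:
move_arm(plan="0.0378 -0.019 0.0061 0.013 -0.032 0.057 0.085; 0.0368 -0.0211 0.0052 0.012 -0.032 0.057 0.085; 0.0357 -0.0231 0.0043 0.013 -0.032 0.057 0.085; 0.0345 -0.025 0.0035 0.013 -0.032 0.057 0.085; 0.0331 -0.0269 0.0028 0.012 -0.032 0.057 0.085; 0.0316 -0.0288 0.0021 0.013 -0.032 0.057 0.085; 0.03 -0.0304 0.0014 0.012 -0.032 0.057 0.085; 0.0282 -0.0321 0.0009 0.013 -0.032 0.057 0.085; 0.0263 -0.0337 0.0005 0.013 -0.032 0.057 0.085; 0.0244 -0.0351 0 0.012 -0.032 0.057 0.085; 0.0224 -0.0364 -0.0002 0.013 -0.031 0.057 0.085; 0.0202 -0.0377 -0.0004 0.013 -0.032 0.057 0.085", grip_force=30)

```text
time_s: 3.2
position: [0.5443, -0.1166, 0.1575]
tool_rot: [[0.881, -0.29, -0.374], [-0.262, -0.957, 0.124], [-0.394, -0.011, -0.919]]
ft_force: [0.1, 0.3, 0.8]
grip_width: 0.0846
gripper_force: 0.0
```

Request:
move_arm(plan="0.0181 -0.0387 -0.0005 0.012 -0.032 0.057 0.07; 0 0 0 0 0 0 0.07; 0 0 0 0 0 0 0.07")

```text
time_s: 3.58
position: [0.5706, -0.0858, 0.1514]
tool_rot: [[0.852, -0.342, -0.397], [-0.31, -0.94, 0.144], [-0.422, 0.001, -0.907]]
ft_force: [0.7, -0.7, 0.3]
grip_width: 0.0702
gripper_force: 0.0
```

Run:
```python
from g import *
p0,R0=cur();print(p0,env.observe()['q'])
R=frame(a,-yd)
p,Rn=plan(p0,R0,tcp,R,.07,6)
```

```text
[ 0.5706 -0.0858  0.1514] [-20.2393  39.8144  59.3922  -0.1347 105.7665  89.7532]
6 rows: -0 -0.0001 0.025 0 -0 -0 0.07; -0 -0.0001 0.025 0 -0 -0 0.07; -0.0001 -0.0001 0.025 0 -0 -0 0.07; 0 -0 0.0249 0 -0 -0 0.07; 0 -0.0001 0.025 0 -0 -0 0.07; -0 -0.0001 0.025 0 -0 -0 0.07
```

Request:
move_arm(plan="0 0 0.025 0 0 0 0.07; 0 0 0.025 0 0 0 0.07; 0 0 0.025 0 0 0 0.07; 0 0 0.025 0 0 0 0.07; 0 0 0.025 0 0 0 0.07; 0 0 0.025 0 0 0 0.07; 0 0 0 0 0 0 0.07")

```text
time_s: 4.45
position: [0.51, -0.0642, 0.0153]
tool_rot: [[0.85, -0.343, -0.399], [-0.311, -0.939, 0.145], [-0.424, 0.0, -0.905]]
ft_force: [-0.7, -0.7, 0.8]
grip_width: 0.0704
gripper_force: 0.0
```

Request:
move_arm(plan="0 0 0 0 0 0 0.055; 0 0 0 0 0 0 0.05; 0 0 0 0 0 0 0.04; 0 0 0 0 0 0 0.03; 0 0 0 0 0 0 0.03; 0 0 0 0 0 0 0.03", grip_force=30)

```text
time_s: 5.2
position: [0.5119, -0.0642, 0.0165]
tool_rot: [[0.853, -0.342, -0.395], [-0.311, -0.94, 0.143], [-0.42, 0.001, -0.907]]
ft_force: [1.3, -1.3, 5.4]
grip_width: 0.0453
gripper_force: 30.2
```

Run:
```python
from g import *
o=env.observe();print(o)
for cam in ['scene','top']:
    im,d=viewer.get_image(cam); np.save(cam+'1d.npy',d)
    cv2.imwrite(f'pics/{cam}1.png',im[:,:,::-1])
a=cv2.imread('pics/scene1.png')[150:300,120:480];
b=cv2.imread('pics/top1.png')[190:290,250:430]
cv2.imwrite('pics/s1z.png',np.vstack([cv2.resize(a[:100,60:240],(720,400),interpolation=3),cv2.resize(b[10:60],(720,200),interpolation=3)]))
```

```text
{'time_s': 5.2, 'q': array([-20.2459,  43.0665,  78.7125,  -0.1322,  83.0731,  89.813 ]), 'qvel': array([ 0.0115,  0.0321, -0.0589,  0.0772,  0.0865,  0.0064]), 'joint_efforts': array([  0.4962, -52.1421, -14.1467,   0.205 ,   0.7987,   0.0079]), 'position': array([ 0.5119, -0.0642,  0.0165]), 'tool_rot': array([[ 0.8526, -0.3421, -0.3951],
       [-0.3107, -0.9397,  0.1433],
       [-0.4203,  0.0006, -0.9074]]), 'ft_force': array([ 1.2819, -1.3104,  5.4258]), 'wrist_torque': array([-0.0989,  0.1593,  0.0912]), 'gripper_force': 30.23203879594803, 'grip_width': 0.04531410417591667}
```

View pics/s1z.png

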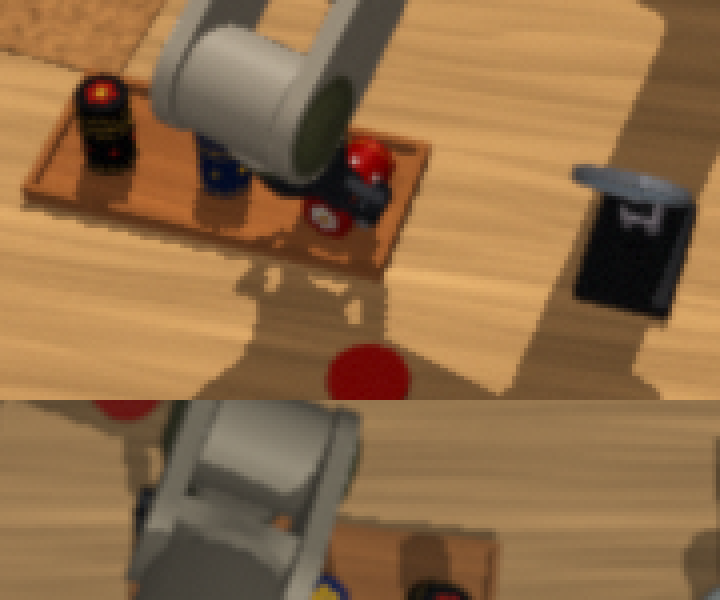

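The gripper holds the red canister at 45 mm opening, and its neighbours at (105,120) and (225,165) are undisturbed. Next I'll lift it and turn it upright.

```bash
cat > u.py <<'E'
from g import *
p0,R0=cur()
a2=hd*np.cos(th)-np.array([0,0,1])*np.sin(th)
R2=frame(a2,-yd); pv=[0,0,-.017]
def tgt(xy,z): return np.array([xy[0],xy[1],z])-R2@np.array(pv)
place=(c+.008*hd)[:2]
E
python3 - <<'E'
from u import *
p,R=plan(p0,R0,p0+[0,0,.065],R0,.03)
plan(p,R,tgt(place,.097),R2,.03,12,pv)
E
```

```text
2 rows: -0.0137 0 -0.0295 0 0 0 0.03; -0.0136 0 -0.0295 0 0 0 0.03
12 rows: 0.0016 -0 0.0001 0 0.131 0 0.03; 0.0016 -0 0.0001 0 0.13 0 0.03; 0.0016 -0 -0.0001 0 0.131 0 0.03; 0.0015 -0.0001 -0.0001 0 0.131 0 0.03; 0.0016 0 -0.0002 0 0.13 0 0.03; 0.0016 0 -0.0003 0 0.131 0 0.03; 0.0016 -0 -0.0004 0 0.131 0 0.03; 0.0016 -0 -0.0004 0 0.131 0 0.03; 0.0017 -0 -0.0005 0 0.13 0 0.03; 0.0017 -0.0001 -0.0006 0 0.131 0 0.03; 0.0018 0 -0.0007 0 0.131 0 0.03; 0.0019 0 -0.0007 0 0.13 0 0.03
```

Request:
move_arm(plan="-0.0069 0 -0.0147 0 0 0 0.03; -0.0069 0 -0.0147 0 0 0 0.03; -0.0069 0 -0.0147 0 0 0 0.03; -0.0069 0 -0.0147 0 0 0 0.03; 0 0 0 0 0 0 0.03")

```text
time_s: 5.92
position: [0.5116, -0.0639, 0.0818]
tool_rot: [[0.853, -0.342, -0.395], [-0.311, -0.94, 0.143], [-0.42, 0.0, -0.908]]
ft_force: [0.1, -0.7, -1.0]
grip_width: 0.0453
gripper_force: 31.0
```

Request:
move_arm(plan="0.0016 0 0.0001 0 0.131 0 0.03; 0.0016 0 0.0001 0 0.13 0 0.03; 0.0016 0 -0.0001 0 0.131 0 0.03; 0.0015 -0.0001 -0.0001 0 0.131 0 0.03; 0.0016 0 -0.0002 0 0.13 0 0.03; 0.0016 0 -0.0003 0 0.131 0 0.03; 0.0016 0 -0.0004 0 0.131 0 0.03; 0.0016 0 -0.0004 0 0.131 0 0.03; 0.0017 0 -0.0005 0 0.13 0 0.03; 0.0017 -0.0001 -0.0006 0 0.131 0 0.03; 0.0018 0 -0.0007 0 0.131 0 0.03; 0.0019 0 -0.0007 0 0.13 0 0.03")

```text
time_s: 7.42
position: [0.5456, -0.0673, 0.1545]
tool_rot: [[0.692, -0.36, 0.626], [-0.193, -0.927, -0.32], [0.696, 0.1, -0.711]]
ft_force: [0.5, -0.5, -1.0]
grip_width: 0.0455
gripper_force: 31.0
```

Run:
```python
from u import *
print(env.observe()['q'],p0,R0,R2)
plan(p0,R0,tgt(place,.097),R2,.03,None,pv)
plan(p0,R0,tgt(place,.065),R2,.03,4,pv)
```

```text
[-15.5296  17.7111 112.2215 -53.7962  10.0509 143.4306] [ 0.5456 -0.0673  0.1545] [[ 0.6917 -0.3602  0.626 ]
 [-0.1932 -0.9275 -0.3201]
 [ 0.6959  0.1004 -0.7111]] [[ 0.3971 -0.342   0.8517]
 [-0.1445 -0.9397 -0.31  ]
 [ 0.9063  0.     -0.4226]]
3 rows: -0.0194 0.0007 0.0116 0.025 0.12 0.023 0.03; -0.0207 0.0014 0.009 0.026 0.12 0.024 0.03; -0.0215 0.0022 0.0061 0.025 0.121 0.023 0.03
4 rows: -0.0201 -0.0003 0.0144 0.019 0.09 0.018 0.03; -0.0214 0.0004 0.0125 0.019 0.09 0.017 0.03; -0.0223 0.0009 0.0103 0.019 0.09 0.018 0.03; -0.0232 0.0016 0.0081 0.019 0.091 0.017 0.03
```

Joint 5 is on its lower limit, so the wrist has to flip with joint 4 going to 180°. I'll fit a kinematic model to plan that.

```bash
cat > kin.py <<'E'
from p import *
from scipy.optimize import least_squares
def rz(a): return Ro.from_euler('z',a,degrees=True).as_matrix()
def ry(a): return Ro.from_euler('y',a,degrees=True).as_matrix()
def fk(q,k):
    a1,h,L2,L3,b,d,lat,z6=k
    A=rz(q[0]); s=np.radians(q[1]); t=np.radians(q[1]+q[2]+b)
    W=A@np.array([a1+L2*np.sin(s)+L3*np.sin(t),lat,h+L2*np.cos(s)+L3*np.cos(t)])
    R=A@ry(q[1]+q[2])@rz(q[3])@ry(q[4])@rz(q[5]+z6)
    return W+R[:,2]*d,R
o=env.observe()
D=[([-79.2,21.807,74.336,0,83.858,-12.336],[.2161,-.5057,.2313],np.array([[.9196,.3929,0],[.3929,-.9196,.0001],[0,-.0001,-1]])),
([-20.2393,39.8144,59.3922,-.1347,105.7665,89.7532],[.5706,-.0858,.1514],np.array([[0.852,-0.342,-0.397],[-0.31,-0.94,0.144],[-0.422,0.001,-0.907]])),
([-20.2459,43.0665,78.7125,-.1322,83.0731,89.813],[.5119,-.0642,.0165],np.array([[ 0.8526,-0.3421,-0.3951],[-0.3107,-0.9397,0.1433],[-0.4203,0.0006,-0.9074]])),
([-15.5296,17.7111,112.2215,-53.7962,10.0509,143.4306],[.5456,-.0673,.1545],np.array([[ 0.6917,-0.3602,0.626 ],[-0.1932,-0.9275,-0.3201],[0.6959,0.1004,-0.7111]]))]
def res(k):
    r=[]
    for q,p,R in D:
        P,Q=fk(q,k); r+=list((P-p)*10)+list((Q-R).ravel())
    return np.array(r)
best=min((least_squares(res,[0,.36,.39,.4,b,.3,.117,z]) for b in (0,-10,10) for z in (0,90,-90,180)),key=lambda s:s.cost)
K=best.x
def ik(p,R,q0):
    lo=np.array([-178,-50.5,12.8,-81.4,10.2,-165]);hi=np.array([178,133,142,261,163,165])
    f=lambda q:np.r_[(fk(q,K)[0]-p)*10,(fk(q,K)[1]-R).ravel()]
    s=least_squares(f,np.clip(q0,lo+.1,hi-.1),bounds=(lo,hi),x_scale=30); return s.x,np.abs(s.fun).max()
E
python3 - <<'E'
from kin import *
print(K,best.cost,np.abs(res(K)).max())
import u
for z in (.065,.11):
  for thd in (10,20,25,30):
    for dx in (0,.01,.02):
        th=np.radians(thd); R2=frame(u.hd*np.cos(th)-np.array([0,0,1])*np.sin(th),-u.yd)
        P=np.append(u.c[:2]+dx*u.hd[:2],z)+.017*R2[:,2]
        q,e=ik(P,R2,[-15,20,120,180,25,-90]); print(z,thd,dx,q.round(1),round(e,4))
E
```

```text
[-0.0001  0.13    0.5373  0.3656 16.3655  0.2576  0.1175 89.9999] 6.480464675300931e-07 0.0004984127643972488
0.065 10 0 [-20.6  58.3 138.7 179.4  97.  -90.2] 0.0
0.065 10 0.01 [-20.5  57.  136.9 179.5  93.9 -90.1] 0.0
0.065 10 0.02 [-20.5  55.9 135.2 179.5  91.1 -90.1] 0.0
0.065 20 0 [-20.5  48.3 136.8 179.5  75.1 -90. ] 0.0
0.065 20 0.01 [-20.5  47.5 135.1 179.5  72.6 -90. ] 0.0
0.065 20 0.02 [-20.5  46.8 133.4 179.5  70.3 -90. ] 0.0
0.065 25 0 [-20.5  43.5 135.1 179.5  63.6 -90. ] 0.0
0.065 25 0.01 [-20.5  43.  133.5 179.5  61.4 -90. ] 0.0
0.065 25 0.02 [-20.5  42.5 131.8 179.5  59.3 -89.9] 0.0
0.065 30 0 [-20.5  39.1 133.  179.4  52.1 -89.9] 0.0
0.065 30 0.01 [-20.5  38.8 131.4 179.5  50.2 -89.9] 0.0
0.065 30 0.02 [-20.5  38.6 129.8 179.5  48.4 -89.9] 0.0
0.11 10 0 [-20.6  48.3 138.7 179.4  87.  -90.1] 0.0
0.11 10 0.01 [-20.5  47.4 136.9 179.5  84.3 -90. ] 0.0
0.11 10 0.02 [-20.5  46.6 135.2 179.5  81.8 -90. ] 0.0
0.11 20 0 [-20.5  38.2 135.7 179.4  63.9 -89.9] 0.0
0.11 20 0.01 [-20.5  37.9 134.  179.4  61.9 -89.9] 0.0
0.11 20 0.02 [-20.5  37.6 132.4 179.5  60.  -89.9] 0.0
0.11 25 0 [-20.5  33.8 133.5 179.4  52.3 -89.9] 0.0
0.11 25 0.01 [-20.5  33.7 131.9 179.4  50.6 -89.8] 0.0
0.11 25 0.02 [-20.5  33.6 130.4 179.4  49.  -89.8] 0.0
0.11 30 0 [-20.5  30.  131.1 179.3  41.  -89.8] 0.0
0.11 30 0.01 [-20.5  30.1 129.5 179.3  39.6 -89.7] 0.0
0.11 30 0.02 [-20.5  30.2 128.  179.3  38.2 -89.7] 0.0
```

```bash
cat > jrows.py <<'E'
from kin import *
def solve3(q4,q5,q6,G,off,q0):
    def f(x):
        P,R=fk([*x,q4,q5,q6],K); return (P+R@off-G)*10
    s=least_squares(f,q0[:3],x_scale=30); return np.array([*s.x,q4,q5,q6]),np.abs(s.fun).max()
def rows(p,R,qs,w):
    out=[];mx=0
    for q in qs:
        pt,Rt=fk(q,K)
        a=np.round(R.T@(pt-p),4)+0.; b=np.round(Ro.from_matrix(R.T@Rt).as_rotvec(),3)+0.
        mx=max(mx,np.linalg.norm(b)); out.append(' '.join('%g'%v for v in [*a,*b,w])); p=p+R@a; R=R@Ro.from_rotvec(b).as_matrix()
    for i in range(0,len(out),12): print('>>','; '.join(out[i:i+12]))
    print('maxturn',mx)
    return p,R
E
cat > flip.py <<'E'
from jrows import *
import u
place=np.append(u.c[:2]+.015*u.hd[:2],.172); off=np.array([0,0,-.017])
p0,R0=cur(); q=np.array(env.observe()['q']); qs=[]; q4a,q5a,q6a=q[3:]
G0=p0+R0@off
wp=[(q4a+(0-q4a)*s,q5a+(22-q5a)*s,q6a+(90-q6a)*s,s) for s in np.arange(1,6)/5]
wp+=[(x,22,90-x,1) for x in np.arange(12,181,12)]
for a,b,c,s in wp:
    q,e=solve3(a,b,c,G0+(place-G0)*s,off,q); assert e<1e-4,e; qs.append(q)
E
python3 - <<'E'
from flip import *
Q=np.array(qs);print(Q[[0,4,8,12,16,19]].round(1));print(np.abs(np.diff(Q,axis=0)).max(0))
rows(p0,R0,qs,.03)
print(fk(qs[-1],K)[1])
E
```

```text
[[-15.6  17.2 111.4 -43.   12.4 132.7]
 [-20.3  14.7 108.7   0.   22.   90. ]
 [-28.   14.3 113.2  48.   22.   42. ]
 [-30.7  15.6 120.   96.   22.   -6. ]
 [-26.3  17.7 124.2 144.   22.  -54. ]
 [-20.3  18.9 124.1 180.   22.  -90. ]]
[ 2.1199  0.6537  1.7426 12.      2.3898 12.    ]
>> -0.002 0.0022 -0.0026 -0.007 -0.032 0.001 0.03; -0.0021 0.0021 -0.0026 0.005 -0.036 0.006 0.03; -0.0022 0.0019 -0.0026 0.018 -0.037 0.01 0.03; -0.0023 0.0015 -0.0025 0.03 -0.036 0.013 0.03; -0.0022 0.0014 -0.0025 0.044 -0.031 0.017 0.03; 0 -0.001 0 0.057 0.003 0.015 0.03; 0.0002 -0.0009 0 0.054 0.013 0.016 0.03; 0.0004 -0.0008 -0.0001 0.049 0.023 0.015 0.03; 0.0006 -0.0008 0 0.042 0.03 0.014 0.03; 0.0006 -0.0005 0 0.033 0.038 0.012 0.03; 0.0007 -0.0004 0 0.022 0.041 0.008 0.03; 0.0008 -0.0002 0 0.012 0.045 0.004 0.03
>> 0.0007 0 -0.0001 0 0.044 -0.001 0.03; 0.0007 0.0002 0 -0.011 0.043 -0.008 0.03; 0.0007 0.0003 0 -0.021 0.039 -0.014 0.03; 0.0006 0.0005 0 -0.028 0.035 -0.021 0.03; 0.0005 0.0006 0 -0.036 0.028 -0.026 0.03; 0.0004 0.0007 0 -0.041 0.022 -0.03 0.03; 0.0002 0.0008 -0.0001 -0.044 0.015 -0.033 0.03; 0.0002 0.0007 0 -0.046 0.006 -0.035 0.03
maxturn 0.059016946718718
[[ 0.4837 -0.3466  0.8036]
 [-0.1788 -0.938  -0.297 ]
 [ 0.8568  0.     -0.5157]]
```

Request:
move_arm(plan="-0.002 0.0022 -0.0026 -0.007 -0.032 0.001 0.03; -0.0021 0.0021 -0.0026 0.005 -0.036 0.006 0.03; -0.0022 0.0019 -0.0026 0.018 -0.037 0.01 0.03; -0.0023 0.0015 -0.0025 0.03 -0.036 0.013 0.03; -0.0022 0.0014 -0.0025 0.044 -0.031 0.017 0.03; 0 -0.001 0 0.057 0.003 0.015 0.03; 0.0002 -0.0009 0 0.054 0.013 0.016 0.03; 0.0004 -0.0008 -0.0001 0.049 0.023 0.015 0.03")

```text
time_s: 8.43
position: [0.5283, -0.0676, 0.1585]
tool_rot: [[0.735, -0.291, 0.613], [-0.328, -0.943, -0.056], [0.594, -0.16, -0.788]]
ft_force: [-0.1, -0.1, -0.4]
grip_width: 0.0448
gripper_force: 31.0
```

```bash
cat > flip2.py <<'E'
from jrows import *
import u
place=np.append(u.c[:2]+.015*u.hd[:2],.172); off=np.array([0,0,-.017])
p0,R0=cur(); q=np.array(env.observe()['q']); print(q.round(1),p0); qs=[]; q4a,q5a,q6a=q[3:]
G0=p0+R0@off; n=int(np.ceil((180-q4a)/12))
for s in np.arange(1,n+1)/n:
    q,e=solve3(q4a+(180-q4a)*s,q5a+(22-q5a)*s,q6a+(-90-q6a)*s,G0+(place-G0)*s,off,q); assert e<1e-4,e; qs.append(q)
rows(p0,R0,qs,.03)
E
python3 flip2.py
```

```text
[-26.5  14.2 111.7  36.5  22.1  53.5] [ 0.5283 -0.0676  0.1585]
>> 0.0005 -0.0007 0 0.042 0.031 0.014 0.03; 0.0007 -0.0006 -0.0001 0.032 0.037 0.011 0.03; 0.0007 -0.0004 0 0.022 0.042 0.008 0.03; 0.0007 -0.0003 0 0.011 0.044 0.004 0.03; 0.0007 0 0 0 0.045 -0.002 0.03; 0.0008 0.0001 0 -0.011 0.042 -0.008 0.03; 0.0006 0.0003 -0.0001 -0.021 0.039 -0.015 0.03; 0.0006 0.0005 0 -0.029 0.035 -0.02 0.03; 0.0005 0.0005 0 -0.035 0.028 -0.026 0.03; 0.0004 0.0007 0 -0.041 0.022 -0.031 0.03; 0.0002 0.0007 -0.0001 -0.044 0.014 -0.033 0.03; 0.0001 0.0007 0 -0.046 0.007 -0.034 0.03
maxturn 0.05762811813689564
```

Tracks perfectly.

Request:
move_arm(plan="0.0005 -0.0007 0 0.042 0.031 0.014 0.03; 0.0007 -0.0006 -0.0001 0.032 0.037 0.011 0.03; 0.0007 -0.0004 0 0.022 0.042 0.008 0.03; 0.0007 -0.0003 0 0.011 0.044 0.004 0.03; 0.0007 0 0 0 0.045 -0.002 0.03; 0.0008 0.0001 0 -0.011 0.042 -0.008 0.03; 0.0006 0.0003 -0.0001 -0.021 0.039 -0.015 0.03; 0.0006 0.0005 0 -0.029 0.035 -0.02 0.03; 0.0005 0.0005 0 -0.035 0.028 -0.026 0.03; 0.0004 0.0007 0 -0.041 0.022 -0.031 0.03; 0.0002 0.0007 -0.0001 -0.044 0.014 -0.033 0.03; 0.0001 0.0007 0 -0.046 0.007 -0.034 0.03")

```text
time_s: 9.93
position: [0.5313, -0.0711, 0.1629]
tool_rot: [[0.486, -0.348, 0.802], [-0.177, -0.938, -0.299], [0.856, 0.003, -0.517]]
ft_force: [0.4, 0.0, -0.0]
grip_width: 0.0452
gripper_force: 31.0
```

Run:
```python
from kin import *
import u
print(env.observe()['q'].round(1),u.p0)
pl=u.c[:2]+.015*u.hd[:2]
p,R=plan(u.p0,u.R0,u.tgt(pl,.10),u.R2,.03,5,u.pv)
plan(p,R,u.tgt(pl,.066),u.R2,.03,5,u.pv)
print(u.R0@[0,0,1])
for cam in ['scene']:
    im,d=viewer.get_image(cam)
    cv2.imwrite('pics/s2.png',cv2.resize(im[120:270,150:350,::-1],None,fx=3.5,fy=3.5,interpolation=3))
```

```text
[-20.2  18.9 124.1 180.7  21.9 -90.7] [ 0.5313 -0.0711  0.1629]
5 rows: -0.0119 -0.0001 0.0074 0.001 0.021 -0 0.03; -0.012 -0 0.0072 0.002 0.022 -0 0.03; -0.0122 -0.0001 0.0069 0.001 0.021 -0 0.03; -0.0123 -0 0.0067 0.002 0.022 -0 0.03; -0.0125 -0 0.0064 0.001 0.021 -0 0.03
5 rows: -0.0062 -0 0.0029 0 0 -0 0.03; -0.0061 -0 0.0028 0 0 -0 0.03; -0.0062 -0 0.0029 0 0 -0 0.03; -0.0061 -0 0.0029 0 0 -0 0.03; -0.0062 -0 0.0028 0 0 -0 0.03
[ 0.8018 -0.2993 -0.5172]
```

View pics/s2.png

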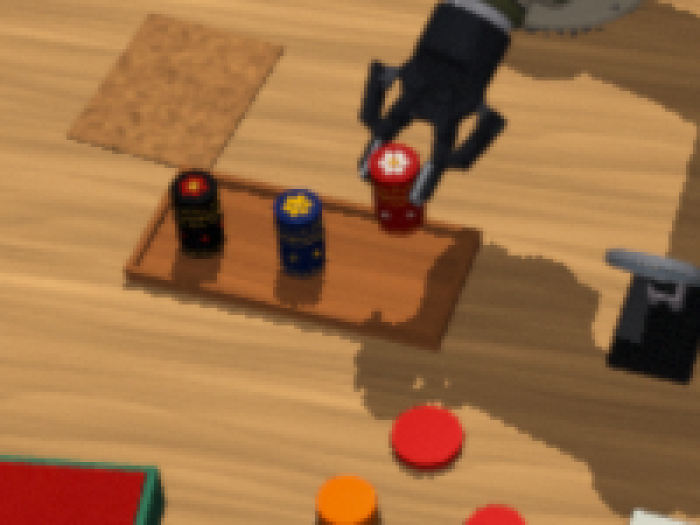

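The canister is held upright with the flower lid at (395,160), and the others stand untouched. Lowering it now.

Request:
move_arm(plan="-0.0119 -0.0001 0.0074 0.001 0.021 0 0.03; -0.012 0 0.0072 0.002 0.022 0 0.03; -0.0122 -0.0001 0.0069 0.001 0.021 0 0.03; -0.0123 0 0.0067 0.002 0.022 0 0.03; -0.0125 0 0.0064 0.001 0.021 0 0.03; -0.0062 0 0.0029 0 0 0 0.03; -0.0061 0 0.0028 0 0 0 0.03; -0.0062 0 0.0029 0 0 0 0.03; -0.0061 0 0.0029 0 0 0 0.03; -0.0031 0 0.0014 0 0 0 0.03; 0 0 0 0 0 0 0.03")

```text
time_s: 11.35
position: [0.533, -0.0714, 0.0627]
tool_rot: [[0.396, -0.341, 0.853], [-0.146, -0.94, -0.309], [0.907, -0.002, -0.422]]
ft_force: [-1.1, 0.1, -0.7]
grip_width: 0.0449
gripper_force: 31.1
```

```bash
cat > canz.py <<'E'
from p import *
def lidz():
  for cam in ['scene','top']:
    im,d=viewer.get_image(cam);W=cloud(cam,d);h=cv2.cvtColor(im,cv2.COLOR_RGB2HSV)
    red=((h[...,0]<8)|(h[...,0]>172))&(h[...,1]>120)
    x,y,z=W[...,0],W[...,1],W[...,2]
    m=red&(x>.44)&(x<.6)&(y>-.13)&(y<0)&(z>.02)&(z<.3)&(d>0)
    zz=np.sort(z[m]); print(cam,m.sum(),zz[-12:],)
    t=m&(z>zz[-12:].mean()-.006)
    print('lid mean',W[t].mean(0),t.sum())
    ys,xs=np.where(m); m2=(x>.44)&(x<.6)&(y>-.13)&(y<0)&(z>.078)&(z<.095); 
    r=cv2.minAreaRect(W[t][:,:2].astype(np.float32)*1000);print(r)
if __name__=='__main__':
  o=env.observe();print(o['position'],o['ft_force'],np.degrees(np.arccos(o['tool_rot'][2,0])),o['q'].round(1)); lidz()
E
python3 canz.py
```

```text
[ 0.533  -0.0714  0.0627] [-1.0772  0.1207 -0.7427] 24.938794801402768 [-20.5  41.8 132.4 179.3  59.3 -89.8]
scene 235 [0.0956 0.0958 0.096  0.0966 0.0968 0.0968 0.0968 0.0969 0.0969 0.0975
 0.1    0.1007]
lid mean [ 0.5208 -0.0636  0.0942] 49
((520.5143432617188, -65.24803161621094), (39.98026657104492, 41.87833023071289), 13.01488208770752)
top 89 [0.0945 0.0946 0.0947 0.0947 0.0947 0.0949 0.095  0.0959 0.0966 0.0967
 0.0969 0.0974]
lid mean [ 0.5211 -0.0664  0.0927] 63
((521.0473022460938, -66.86891174316406), (39.136962890625, 39.28499221801758), 0.3455665409564972)
```

Request:
move_arm(plan="-0.0018 0 0.0008 0 0 0 0.03; -0.0018 0 0.0008 0 0 0 0.03; -0.0018 0 0.0009 0 0 0 0.03; 0 0 0 0 0 0 0.03")

```text
time_s: 11.95
position: [0.5332, -0.0715, 0.0572]
tool_rot: [[0.394, -0.341, 0.853], [-0.145, -0.94, -0.309], [0.907, -0.002, -0.42]]
ft_force: [-0.0, -0.0, 2.8]
grip_width: 0.0452
gripper_force: 31.2
```

Request:
move_arm(plan="-0.0009 0 0.0004 0 0 0 0.03; 0 0 0 0 0 0 0.03")

```text
time_s: 12.2
position: [0.5334, -0.0716, 0.0572]
tool_rot: [[0.392, -0.342, 0.854], [-0.144, -0.94, -0.31], [0.909, -0.002, -0.418]]
ft_force: [-2.3, 0.3, 9.2]
grip_width: 0.0454
gripper_force: 31.6
```

Request:
move_arm(plan="-0.0009 0 0.0004 0 0 0 0.03; 0 0 0 0 0 0 0.03")

```text
time_s: 12.45
position: [0.5334, -0.0717, 0.0571]
tool_rot: [[0.39, -0.342, 0.855], [-0.144, -0.94, -0.31], [0.91, -0.002, -0.416]]
ft_force: [-4.4, -0.2, 15.6]
grip_width: 0.0452
gripper_force: 31.9
```

Request:
move_arm(plan="0.0015 0 -0.0006 0 0 0 0.03; 0 0 0 0 0 0 0.03; 0 0 0 0 0 0 0.047; 0 0 0 0 0 0 0.05; 0 0 0 0 0 0 0.06; 0 0 0 0 0 0 0.07; 0 0 0 0 0 0 0.07; 0 0 0 0 0 0 0.07")

```text
time_s: 13.45
position: [0.5331, -0.0714, 0.0566]
tool_rot: [[0.395, -0.341, 0.853], [-0.145, -0.94, -0.309], [0.907, -0.002, -0.421]]
ft_force: [-1.2, 0.7, -0.8]
grip_width: 0.0698
gripper_force: 0.0
```

```bash
python3 canz.py
```

```text
[ 0.5331 -0.0714  0.0566] [-1.2106  0.6559 -0.8213] 24.917172425489753 [-20.5  43.  132.6 179.4  60.7 -89.8]
scene 229 [0.0906 0.0906 0.0907 0.0909 0.091  0.0911 0.0912 0.0912 0.0914 0.0915
 0.0922 0.0975]
lid mean [ 0.5224 -0.0653  0.0887] 45
((521.2525024414062, -65.88789367675781), (43.660526275634766, 42.8641242980957), 34.33061599731445)
top 94 [0.0884 0.0884 0.0884 0.0885 0.0888 0.0897 0.0908 0.0913 0.0915 0.0916
 0.092  0.0923]
lid mean [ 0.5203 -0.0686  0.087 ] 59
((520.8751220703125, -68.69300842285156), (39.315425872802734, 42.68626403808594), 0.661864697933197)
```

```bash
cat > mag.py <<'E'
from jrows import *
G=np.array([.530,.177,.094]); hm=np.radians(-5.2); EL=np.radians(57)
def magR(head,el,s=-1):  # magnifier axes: x along handle, y level
    h=np.array([np.cos(head),np.sin(head),0]); x=h*np.cos(el)+np.array([0,0,np.sin(el)]); y=np.array([-h[1],h[0],0]); return np.stack([x,y,np.cross(x,y)],1)
def toolR(M,tilt,s=-1):
    # tool z = -mag z turned by tilt towards +... (more downward/back towards butt positive)
    z=-M[:,2]*np.cos(tilt)-M[:,0]*np.sin(tilt); return frame(z,s*M[:,1])
LID=np.array([.5205,-.067,.086])
def poses(tilt,phi,s=-1,gd=.019):
    M=magR(hm,EL); R=toolR(M,tilt,s); pg=G+gd*R[:,2]
    M2=magR(phi,0); R2=toolR(M2,tilt,s); g2=LID+[0,0,.052]-M2[:,0]*.085; return pg,R,g2+gd*R2[:,2],R2
E
python3 - <<'E'
from mag import *
for tilt in (0,10,20,30):
  for s,q6 in ((-1,90),(1,-90)):
    pg,R,pf,Rf=poses(np.radians(tilt),np.radians(-10),s)
    a,e=ik(pg,R,[10,30,90,0,30,q6]); M=magR(hm,EL); b,e2=ik(pg+.09*M[:,0],R,a); c,e3=ik(pf,Rf,[-15,20,100,0,70,q6])
    print(tilt,s,R[2,2].round(2),a.round(0),round(e,3),b.round(0),round(e2,3),c.round(0),round(e3,3))
E
```

```text
0 -1 -0.54 [ 10.  26. 109. -65.  10. 165.] 0.214 [  9.  23. 104. -67.  10. 165.] 0.107 [-22.  18. 101.  -0.  60.  78.] 0.0
0 1 -0.54 [ 13.  28. 109. -81.  15.   5.] 0.186 [ 11.  23. 105. -81.  13.   1.] 0.085 [ -22.   18.  101.   -0.   60. -102.] 0.0
10 -1 -0.68 [ 10.  27. 110. -64.  10. 165.] 0.092 [ 10.  23. 104. -56.  13. 156.] 0.0 [-21.  22.  95.  -2.  72.  80.] 0.0
10 1 -0.68 [ 12.  28. 110. -81.  12.   4.] 0.068 [ 10.  23. 104. -56.  13. -24.] 0.0 [ -21.   22.   95.   -2.   72. -100.] 0.0
20 -1 -0.8 [ 10.  27. 109. -49.  12. 151.] 0.0 [  9.  23.  97. -20.  25. 119.] 0.0 [-20.  27.  90.  -4.  83.  81.] 0.0
20 1 -0.8 [ 10.  27. 109. -49.  12. -29.] 0.0 [  9.  23.  97. -20.  25. -61.] 0.0 [-20.  27.  90.  -4.  83. -99.] 0.0
30 -1 -0.89 [  9.  27. 103. -15.  25. 117.] 0.0 [  8.  24.  91.  -9.  39. 109.] 0.0 [-20.  31.  85.  -5.  94.  81.] 0.0
30 1 -0.89 [  9.  27. 103. -15.  25. -63.] 0.0 [  8.  24.  91.  -9.  39. -71.] 0.0 [-20.  31.  85.  -5.  94. -99.] 0.0
```

```bash
cat > ret.py <<'E'
from mag import *
off=np.array([0,0,-.019])
p0,R0=cur(); q=np.array(env.observe()['q']); qs=[]
n=5
for s in np.arange(1,n+1)/n:
    q,e=ik(p0+np.array([-.015*s,0,.11*s]),R0,q); qs.append(q); assert e<1e-3
P,R=fk(q,K); g0=P+R@off; F=np.array([.50,-.05,.24]); q5a,q4a,q6a=q[4],q[3],q[5]; print(q.round(1))
for s in np.arange(1,4)/3:
    q,e=solve3(180,q5a+(20-q5a)*s,-90,g0+(F-g0)*s,off,q); qs.append(q); assert e<1e-3
n=14
for s in np.arange(1,n+1)/n:
    q,e=solve3(180-180*s,20,-90+180*s,F,off,q); qs.append(q); assert e<1e-3
pg,Rg,_,_=poses(np.radians(30),0)
h,e=ik(pg-.10*Rg[:,2],Rg,[9,27,90,-10,40,110]); print('hover',h.round(1),e)
n=7
for s in np.arange(1,n+1)/n: qs.append(qs[-1]*0+q+(h-q)*s)
Q=np.array([np.array(env.observe()['q'])]+qs); print(np.abs(np.diff(Q,axis=0)).max(0)); 
print(Q.round(0)[[5,8,15,22,29]])
print(np.array([fk(x,K)[0] for x in Q]).round(3)[::2].tolist())
rows(p0,R0,qs,.07)
E
python3 ret.py
```

```text
[-21.6  21.  129.7 177.3  35.8 -88.5]
hover [ 10.7  15.3 102.1 -11.9  37.2 113.8] 3.245737012491645e-12
[ 4.2788  4.4608  1.8669 12.8571  5.3853 12.8571]
[[-22.  21. 130. 177.  36. -88.]
 [-19.  10. 124. 180.  20. -90.]
 [-29.   6. 120.  90.  20.   0.]
 [-19.   6. 111.   0.  20.  90.]
 [ 11.  15. 102. -12.  37. 114.]]
[[0.533, -0.071, 0.057], [0.527, -0.071, 0.101], [0.521, -0.071, 0.145], [0.517, -0.066, 0.188], [0.516, -0.056, 0.232], [0.517, -0.054, 0.232], [0.517, -0.053, 0.231], [0.516, -0.052, 0.23], [0.515, -0.051, 0.229], [0.514, -0.051, 0.227], [0.513, -0.053, 0.226], [0.512, -0.054, 0.226], [0.519, 0.015, 0.208], [0.516, 0.083, 0.19], [0.503, 0.149, 0.174]]
>> 0.0188 0.001 -0.0118 0 0 0 0.07; 0.0187 0.001 -0.0118 0 0 0 0.07; 0.0188 0.0009 -0.0119 0 0 0 0.07; 0.0188 0.001 -0.0118 0 0 0 0.07; 0.0187 0.001 -0.0118 0 0 0 0.07; 0.0189 -0.0046 -0.0113 -0.007 0.003 0.001 0.07; 0.0188 -0.0048 -0.0113 0.009 0.002 -0.004 0.07; 0.0188 -0.0048 -0.0113 0.009 0 -0.004 0.07; -0.0001 -0.0008 0 0.042 -0.005 0.029 0.07; -0.0002 -0.0008 0 0.04 -0.014 0.028 0.07; -0.0004 -0.0007 0 0.036 -0.022
[... 170 characters left out ...]
05 -0.043 0.005 0.07; -0.0008 0.0001 0 -0.006 -0.043 -0.002 0.07; -0.0008 0.0003 0 -0.015 -0.042 -0.005 0.07; -0.0007 0.0005 0 -0.027 -0.039 -0.009 0.07; -0.0007 0.0007 -0.0001 -0.035 -0.032 -0.012 0.07; -0.0004 0.0008 0 -0.042 -0.024 -0.013 0.07; -0.0003 0.0009 0 -0.048 -0.015 -0.014 0.07; -0.0001 0.001 0 -0.051 -0.004 -0.014 0.07; -0.0113 -0.0345 0.0022 0.038 -0.044 -0.024 0.07; -0.0122 -0.0337 0.0021 0.032 -0.045 -0.025 0.07
>> -0.013 -0.033 0.0019 0.026 -0.043 -0.027 0.07; -0.0137 -0.0322 0.0018 0.019 -0.042 -0.029 0.07; -0.0144 -0.0315 0.0014 0.014 -0.04 -0.029 0.07; -0.015 -0.0307 0.001 0.008 -0.038 -0.03 0.07; -0.0156 -0.0299 0.0005 0.002 -0.035 -0.031 0.07
maxturn 0.06289674077406554
```

Request:
move_arm(plan="0.0188 0.001 -0.0118 0 0 0 0.07; 0.0187 0.001 -0.0118 0 0 0 0.07; 0.0188 0.0009 -0.0119 0 0 0 0.07; 0.0188 0.001 -0.0118 0 0 0 0.07; 0.0187 0.001 -0.0118 0 0 0 0.07; 0.0189 -0.0046 -0.0113 -0.007 0.003 0.001 0.07; 0.0188 -0.0048 -0.0113 0.009 0.002 -0.004 0.07; 0.0188 -0.0048 -0.0113 0.009 0 -0.004 0.07; -0.0001 -0.0008 0 0.042 -0.005 0.029 0.07; -0.0002 -0.0008 0 0.04 -0.014 0.028 0.07; -0.0004 -0.0007 0 0.036 -0.022 0.025 0.07; -0.0006 -0.0006 0 0.031 -0.029 0.02 0.07")

```text
time_s: 15.05
position: [0.5162, -0.0525, 0.2308]
tool_rot: [[0.427, -0.24, 0.872], [-0.249, -0.958, -0.141], [0.869, -0.157, -0.469]]
ft_force: [0.7, -0.0, -0.4]
grip_width: 0.07
gripper_force: 0.0
```

Request:
move_arm(plan="-0.0006 -0.0004 0 0.024 -0.035 0.016 0.07; -0.0008 -0.0003 -0.0001 0.015 -0.039 0.009 0.07; -0.0008 -0.0001 0 0.005 -0.043 0.005 0.07; -0.0008 0.0001 0 -0.006 -0.043 -0.002 0.07; -0.0008 0.0003 0 -0.015 -0.042 -0.005 0.07; -0.0007 0.0005 0 -0.027 -0.039 -0.009 0.07; -0.0007 0.0007 -0.0001 -0.035 -0.032 -0.012 0.07; -0.0004 0.0008 0 -0.042 -0.024 -0.013 0.07; -0.0003 0.0009 0 -0.048 -0.015 -0.014 0.07; -0.0001 0.001 0 -0.051 -0.004 -0.014 0.07")

```text
time_s: 16.3
position: [0.5119, -0.0543, 0.226]
tool_rot: [[0.689, -0.33, 0.645], [-0.24, -0.944, -0.228], [0.684, 0.002, -0.729]]
ft_force: [-0.5, 0.6, -0.4]
grip_width: 0.0699
gripper_force: 0.0
```

Run:
```python
from mag import *
p0,R0=cur(); q=np.array(env.observe()['q']); print(q.round(1),p0)
pg,Rg,_,_=poses(np.radians(30),0)
h,e=ik(pg-.10*Rg[:,2],Rg,[9,27,90,-10,40,110])
rows(p0,R0,[q+(h-q)*s for s in np.arange(1,9)/8],.06)
im,d=viewer.get_image('top');np.save('top3d.npy',d);cv2.imwrite('pics/top3.png',im[:,:,::-1])
im2,d2=viewer.get_image('scene');cv2.imwrite('pics/scene3.png',im2[:,:,::-1]);np.save('scene3d.npy',d2)
cv2.imwrite('pics/c3.png',np.hstack([cv2.resize(im2[120:270,180:350,::-1],None,fx=2.3,fy=2.3,interpolation=3),cv2.resize(im[140:290,200:370,::-1],None,fx=2.3,fy=2.3,interpolation=3)]))
```

```text
[-19.2   6.3 110.6  -0.5  20.   90.5] [ 0.5119 -0.0543  0.226 ]
>> -0.0097 -0.0301 0.002 0.033 -0.038 -0.021 0.06; -0.0104 -0.0296 0.0019 0.029 -0.039 -0.022 0.06; -0.011 -0.0291 0.0018 0.025 -0.038 -0.023 0.06; -0.0117 -0.0285 0.0016 0.019 -0.037 -0.024 0.06; -0.0122 -0.028 0.0014 0.015 -0.036 -0.025 0.06; -0.0127 -0.0274 0.0012 0.011 -0.035 -0.026 0.06; -0.0131 -0.0268 0.0008 0.007 -0.032 -0.027 0.06; -0.0137 -0.0263 0.0004 0.002 -0.031 -0.027 0.06
maxturn 0.05453439281774392
```

View pics/c3.png

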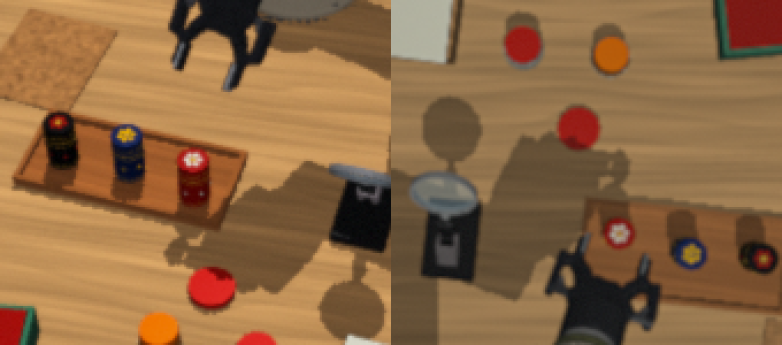

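Step 1 looks good: the red canister stands alone with its lid at (193,160) in the scene half and (619,233) in the top half. The neighbours are upright. Moving to the magnifier.

Request:
move_arm(plan="-0.0097 -0.0301 0.002 0.033 -0.038 -0.021 0.06; -0.0104 -0.0296 0.0019 0.029 -0.039 -0.022 0.06; -0.011 -0.0291 0.0018 0.025 -0.038 -0.023 0.06; -0.0117 -0.0285 0.0016 0.019 -0.037 -0.024 0.06; -0.0122 -0.028 0.0014 0.015 -0.036 -0.025 0.06; -0.0127 -0.0274 0.0012 0.011 -0.035 -0.026 0.06; -0.0131 -0.0268 0.0008 0.007 -0.032 -0.027 0.06; -0.0137 -0.0263 0.0004 0.002 -0.031 -0.027 0.06")

```text
time_s: 17.4
position: [0.4927, 0.1816, 0.1659]
tool_rot: [[0.889, -0.087, 0.45], [-0.079, -0.996, -0.037], [0.452, -0.003, -0.892]]
ft_force: [0.5, -1.0, -0.6]
grip_width: 0.06
gripper_force: 0.0
```

Run:
```python
from mag import *
for cam in ['scene','top']:
    d=np.load(cam+'3d.npy');W=cloud(cam,d);x,y,z=W[...,0],W[...,1],W[...,2]
    m=(x>.44)&(x<.6)&(y>-.115)&(y<-.02)&(z>.07)&(z<.1)&(d>0)
    print(cam,cv2.minEnclosingCircle(W[m][:,:2].astype(np.float32)*1000),W[m].mean(0),m.sum())
    m=(x>.44)&(x<.6)&(y>-.215)&(y<-.12)&(z>.07)&(z<.1)&(d>0)
    print('blue',cam,cv2.minEnclosingCircle(W[m][:,:2].astype(np.float32)*1000),W[m].mean(0),m.sum())
p0,R0=cur(); print(p0,env.observe()['q'].round(1))
pg,Rg,_,_=poses(np.radians(30),0)
p,R=plan(p0,R0,pg,Rg,.06,6)
```

```text
scene ((518.8178100585938, -67.04153442382812), 27.859678268432617) [ 0.5245 -0.065   0.0842] 162
blue scene ((491.4602355957031, -171.73590087890625), 28.300792694091797) [ 0.4957 -0.1682  0.0846] 157
top ((521.6610107421875, -67.59430694580078), 22.835721969604492) [ 0.5216 -0.0672  0.0857] 154
blue top ((492.6998596191406, -170.65383911132812), 23.19769859313965) [ 0.4937 -0.1703  0.0852] 159
[0.4927 0.1816 0.1659] [ 10.7  15.3 102.1 -11.5  37.2 113.4]
6 rows: 0.0002 0.0003 0.0167 -0.001 0 0 0.06; 0.0001 0.0002 0.0167 -0 0.001 0 0.06; 0.0002 0.0003 0.0167 -0.001 0 0.001 0.06; 0.0002 0.0002 0.0166 -0.001 0.001 -0 0.06; 0.0001 0.0002 0.0167 -0.001 0 0 0.06; 0.0001 0.0002 0.0167 -0 0 0 0.06
```

Request:
move_arm(plan="0.0002 0.0003 0.0167 -0.001 0 0 0.06; 0.0001 0.0002 0.0167 0 0.001 0 0.06; 0.0002 0.0003 0.0167 -0.001 0 0.001 0.06; 0.0002 0.0002 0.0166 -0.001 0.001 0 0.06; 0.0001 0.0002 0.0167 -0.001 0 0 0.05; 0.0001 0.0002 0.0167 0 0 0 0.045; 0 0 0 0 0 0 0.04; 0 0 0 0 0 0 0.035", grip_force=40)

```text
time_s: 18.4
position: [0.5396, 0.1749, 0.0781]
tool_rot: [[0.886, -0.092, 0.455], [-0.081, -0.996, -0.044], [0.457, 0.002, -0.89]]
ft_force: [-0.6, -0.3, -1.5]
grip_width: 0.0351
gripper_force: 0.0
```

Run:
```python
from mag import *
o=env.observe();print(o['position'],o['ft_force'],o['grip_width'])
im,d=viewer.get_image('top');im2,d2=viewer.get_image('scene')
cv2.imwrite('pics/c4.png',np.hstack([cv2.resize(im2[140:240,280:400,::-1],None,fx=3.3,fy=3.3,interpolation=3),cv2.resize(im[190:290,180:300,::-1],None,fx=3.3,fy=3.3,interpolation=3)]))
```

```text
[0.5396 0.1749 0.0781] [-0.5566 -0.2994 -1.5217] 0.03505286025812213
```

View pics/c4.png

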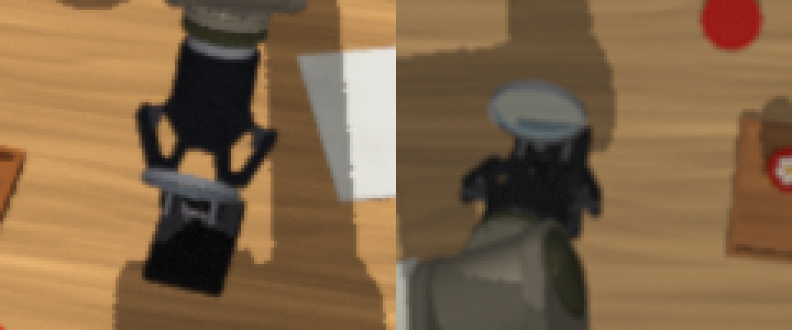

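The fingers straddle the handle just under the ring (scene half (190,185)). Closing.

Request:
move_arm(plan="0 0 0 0 0 0 0.028; 0 0 0 0 0 0 0.024; 0 0 0 0 0 0 0.02; 0 0 0 0 0 0 0.01; 0 0 0 0 0 0 0.01", grip_force=70)

```text
time_s: 19.12
position: [0.5396, 0.1752, 0.0781]
tool_rot: [[0.886, -0.092, 0.455], [-0.082, -0.996, -0.043], [0.457, 0.001, -0.889]]
ft_force: [-2.8, 5.6, 2.3]
grip_width: 0.018
gripper_force: 67.9
```

Run:
```python
from mag import *
o=env.observe();print(o['position'],o['ft_force'],o['grip_width'],o['wrist_torque'])
p0,R0=cur(); u=magR(hm,EL)[:,0]; print(u,R0.T@u)
plan(p0,R0,p0+u*.09,R0,.01,9)
```

```text
[0.5396 0.1752 0.0781] [-2.7688  5.6342  2.3194] 0.01797611203161788 [0.9638 0.2485 0.1063]
[ 0.5424 -0.0494  0.8387] [ 0.8677 -0.0002 -0.497 ]
9 rows: 0.0087 -0 -0.005 0 0 0 0.01; 0.0087 -0 -0.0049 0 0 0 0.01; 0.0086 -0 -0.005 0 0 0 0.01; 0.0087 -0 -0.005 0 0 0 0.01; 0.0087 -0 -0.005 0 0 0 0.01; 0.0087 -0 -0.0049 0 0 0 0.01; 0.0086 -0 -0.005 0 0 0 0.01; 0.0087 -0 -0.005 0 0 0 0.01; 0.0087 -0 -0.0049 0 0 0 0.01
```

Run:
```python
from mag import *
p0,R0=cur(); u=magR(hm,np.radians(60))[:,0]; print(R0.T@u)
```

```text
[ 0.8405 -0.0001 -0.5417]
```

Request:
move_arm(plan="0 -0.001 0 0 0 0 0.01; 0.0042 0 -0.0027 0 0 0 0.01; 0.0042 0 -0.0027 0 0 0 0.01; 0.0084 0 -0.0054 0 0 0 0.01; 0.0084 0 -0.0054 0 0 0 0.01; 0.0084 0 -0.0054 0 0 0 0.01")

```text
time_s: 19.88
position: [0.5601, 0.174, 0.1132]
tool_rot: [[0.886, -0.092, 0.455], [-0.081, -0.996, -0.044], [0.457, 0.002, -0.89]]
ft_force: [0.5, -0.8, -1.6]
grip_width: 0.0184
gripper_force: 67.7
```

Request:
move_arm(plan="0.0084 0 -0.0054 0 0 0 0.01; 0.0084 0 -0.0054 0 0 0 0.01; 0.0084 0 -0.0054 0 0 0 0.01; 0.0084 0 -0.0054 0 0 0 0.01; 0.0084 0 -0.0054 0 0 0 0.01; 0.0084 0 -0.0054 0 0 0 0.01; 0.0084 0 -0.0054 0 0 0 0.01; 0 0 0 0 0 0 0.01; 0 0 0 0 0 0 0.01")

```text
time_s: 21.0
position: [0.5942, 0.1709, 0.1725]
tool_rot: [[0.886, -0.092, 0.454], [-0.081, -0.996, -0.044], [0.456, 0.002, -0.89]]
ft_force: [-0.2, 0.1, -1.3]
grip_width: 0.0178
gripper_force: 67.8
```

Run:
```python
from mag import *
o=env.observe();print(o['q'].round(1),o['ft_force'])
im,d=viewer.get_image('scene');cv2.imwrite('pics/c5.png',cv2.resize(im[120:240,270:410,::-1],None,fx=4,fy=4,interpolation=3))
W=cloud('scene',d);x,y,z=W[...,0],W[...,1],W[...,2]
im2,d2=viewer.get_image('top');W2=cloud('top',d2)
R0=o['tool_rot'];p=o['position']
g=p-.019*R0[:,2]; print('grip',g)
for V in (W,W2):
    x,y,z=V[...,0],V[...,1],V[...,2]
    m=(x>.59)&(x<.75)&(y>.09)&(y<.25)&(z>.2)&(z<.4); P=V[m]
    if len(P)>20:
        c=P.mean(0);s=np.linalg.svd(P-c,full_matrices=False);n=s[2][2];print(len(P),c,n,s[1],'tilt of handle',np.degrees(np.arccos(abs(n[2]))))
        print(cv2.minAreaRect(P[:,:2].astype(np.float32)*1000))
```

```text
[  7.6  22.8  88.6  -8.8  42.5 108. ] [-0.205   0.0785 -1.332 ]
grip [0.5856 0.1717 0.1894]
230 [0.6325 0.1675 0.2642] [ 0.8507 -0.0793 -0.5197] [0.5079 0.3524 0.034 ] tilt of handle 58.6884971660549
((630.3715209960938, 166.27520751953125), (71.81672668457031, 79.15991973876953), 31.794492721557617)
574 [0.6283 0.1655 0.2606] [-0.817   0.0806  0.5709] [0.6763 0.5362 0.0532] tilt of handle 55.18445511114411
((629.4915161132812, 164.95443725585938), (73.4677963256836, 79.21294403076172), 34.2280158996582)
```

View pics/c5.png

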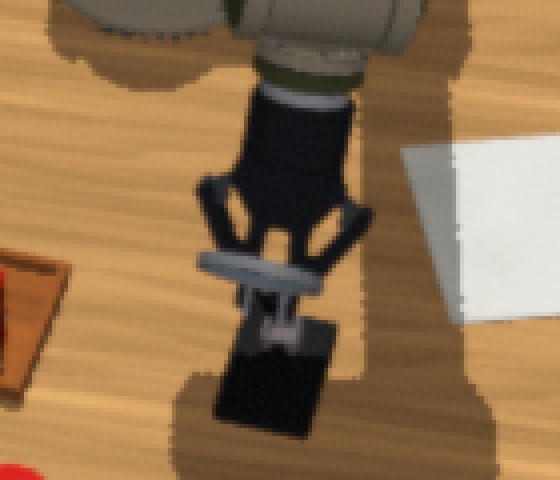

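```bash
sed -i 's/^LID=.*/LID=np.array([.521,-.067,.0855])/' mag.py
cat > fin.py <<'E'
from mag import *
p0,R0=cur(); tilt=np.radians(30); phi=np.radians(-10)
# actual tool-in-magnifier: tool R = M * T ; measured M: heading hm, elevation EL
M0=magR(hm,EL); T=M0.T@R0; M2=magR(phi,0); R2=M2@T
pv=np.array([0,0,-.019]); 
g2=LID+[0,0,.052]-M2[:,0]*.085; pf=g2-R2@pv
E
python3 - <<'E'
from fin import *
q=np.array(env.observe()['q'])
for z in (.08,0): print(ik(pf+[0,0,z],R2,[-15,25,90,-3,80,85]))
p,R=plan(p0,R0,pf+[0,0,.08],R2,.01,16,pv)
E
```

```text
(array([-19.5573,  25.819 ,  79.0025,  -5.056 , 104.6514,  80.4402]), np.float64(1.1102230246251565e-15))
(array([-19.5573,  30.9822,  85.004 ,  -4.9005,  93.5284,  81.4198]), np.float64(7.935485601962e-12))
16 rows: -0.0075 0.0148 -0.0052 0 -0.062 0.005 0.01; -0.0076 0.0148 -0.0048 0 -0.062 0.006 0.01; -0.0079 0.0149 -0.0044 0 -0.062 0.005 0.01; -0.0081 0.0149 -0.0039 0 -0.063 0.005 0.01; -0.0082 0.0149 -0.0036 0 -0.062 0.005 0.01; -0.0084 0.015 -0.003 0.001 -0.062 0.006 0.01; -0.0084 0.015 -0.0027 -0 -0.062 0.005 0.01; -0.0085 0.015 -0.0022 -0 -0.062 0.005 0.01; -0.0086 0.0151 -0.0017 -0 -0.062 0.006 0.01; -0.0085 0.0151 -0.0013 0 -0.063 0.005 0.01; -0.0086 0.0152 -0.0008 0 -0.062 0.005 0.01; -0.0085 0.0152 -0.0004 0 -0.062 0.006 0.01; -0.0084 0.0152 0.0001 0 -0.062 0.005 0.01; -0.0083 0.0153 0.0005 0 -0.062 0.005 0.01; -0.0082 0.0153 0.001 0.001 -0.062 0.005 0.01; -0.0081 0.0154 0.0014 -0 -0.062 0.006 0.01
```

Request:
move_arm(plan="-0.0075 0.0148 -0.0052 0 -0.062 0.005 0.01; -0.0076 0.0148 -0.0048 0 -0.062 0.006 0.01; -0.0079 0.0149 -0.0044 0 -0.062 0.005 0.01; -0.0081 0.0149 -0.0039 0 -0.063 0.005 0.01; -0.0082 0.0149 -0.0036 0 -0.062 0.005 0.01; -0.0084 0.015 -0.003 0.001 -0.062 0.006 0.01; -0.0084 0.015 -0.0027 0 -0.062 0.005 0.01; -0.0085 0.015 -0.0022 0 -0.062 0.005 0.01; -0.0086 0.0151 -0.0017 0 -0.062 0.006 0.01; -0.0085 0.0151 -0.0013 0 -0.063 0.005 0.01; -0.0086 0.0152 -0.0008 0 -0.062 0.005 0.01; -0.0085 0.0152 -0.0004 0 -0.062 0.006 0.01")

```text
time_s: 22.6
position: [0.4692, 0.0042, 0.1924]
tool_rot: [[0.951, -0.154, -0.267], [-0.147, -0.988, 0.047], [-0.271, -0.005, -0.963]]
ft_force: [-0.3, 0.4, -1.1]
grip_width: 0.018
gripper_force: 67.9
```

Request:
move_arm(plan="-0.0084 0.0152 0.0001 0 -0.062 0.005 0.01; -0.0083 0.0153 0.0005 0 -0.062 0.005 0.01; -0.0082 0.0153 0.001 0.001 -0.062 0.005 0.01; -0.0081 0.0154 0.0014 0 -0.062 0.006 0.01; 0 0 0 0 0 0 0.01; 0 0 0 0 0 0 0.01")

```text
time_s: 23.35
position: [0.4284, -0.0502, 0.2012]
tool_rot: [[0.855, -0.173, -0.489], [-0.151, -0.985, 0.084], [-0.496, 0.002, -0.868]]
ft_force: [0.2, 0.2, -1.1]
grip_width: 0.0181
gripper_force: 67.9
```

```bash
cat > chk.py <<'E'
from mag import *
o=env.observe();R0=o['tool_rot'];p=o['position'];print(p,R0,o['q'].round(1),o['ft_force'])
zc=.0855+.052+float(__import__('sys').argv[1])
for cam in ('scene','top'):
    im,d=viewer.get_image(cam);V=cloud(cam,d);cv2.imwrite(f'pics/{cam}6.png',im[:,:,::-1])
    x,y,z=V[...,0],V[...,1],V[...,2]
    m=(x>.465)&(x<.60)&(y>-.15)&(y<.02)&(abs(z-zc)<.025)&(d>0); P=V[m]
    if len(P)>20:
        c=P.mean(0);s=np.linalg.svd(P-c,full_matrices=False);n=s[2][2]*np.sign(s[2][2][2]);print(cam,len(P),c,n,'tilt',np.degrees(np.arccos(n[2])))
        print(cv2.minEnclosingCircle(P[:,:2].astype(np.float32)*1000))
    r=pinpoint(cam,'lens')
    for e in r[:2]: print('lens',e['conf'],onplane(cam,e['pixel'],zc))
E
python3 chk.py .08
python3 - <<'E'
import sys; sys.path.insert(0,'.')
from h import *
a=cv2.imread('pics/scene6.png')[110:260,160:360];b=cv2.imread('pics/top6.png')[170:320,240:400]
cv2.imwrite('pics/c6.png',np.hstack([cv2.resize(a,None,fx=2.2,fy=2.2,interpolation=3),cv2.resize(b,None,fx=2.2,fy=2.2,interpolation=3)]))
E
```

```text
[ 0.4284 -0.0502  0.2012] [[ 0.8551 -0.1731 -0.4888]
 [-0.1511 -0.9849  0.0843]
 [-0.496   0.0018 -0.8683]] [-19.5  25.8  79.   -5.  104.6  80.5] [ 0.1785  0.2297 -1.1224]
scene 564 [ 0.5189 -0.0665  0.2226] [ 0.0199 -0.0035  0.9998] tilt 1.1585540639812364
((513.9695434570312, -60.10370635986328), 54.21159744262695)
lens 0.68 [ 0.3561 -0.027   0.2175]
lens 0.59 [ 0.6581 -0.4088  0.2175]
```

View pics/c6.png

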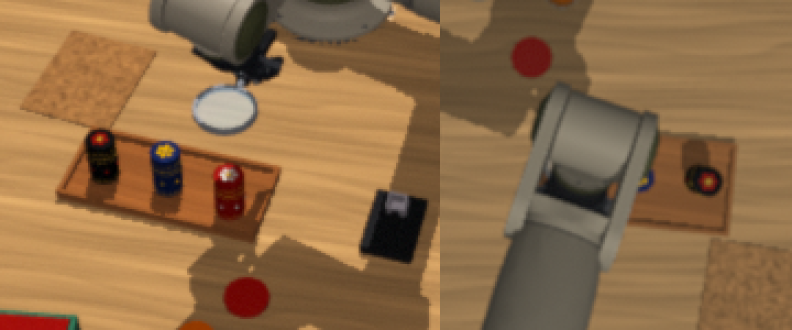

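The magnifier is level (1°) above the red canister, and all three canisters are standing. Lowering it 8 cm.

Request:
move_arm(plan="0.0079 0 0.0139 0 0 0 0.01; 0.0079 0 0.0139 0 0 0 0.01; 0.0079 0 0.0139 0 0 0 0.01; 0.0079 0 0.0139 0 0 0 0.01; 0.004 0 0.007 0 0 0 0.01; 0.004 0 0.007 0 0 0 0.01; 0 0 0 0 0 0 0.01; 0 0 0 0 0 0 0.01")

```text
time_s: 24.55
position: [0.4281, -0.0508, 0.1215]
tool_rot: [[0.855, -0.173, -0.489], [-0.151, -0.985, 0.084], [-0.497, 0.002, -0.868]]
ft_force: [-0.6, -0.6, -2.1]
grip_width: 0.0179
gripper_force: 67.9
```

```bash
python3 chk.py 0
python3 - <<'E'
import sys; sys.path.insert(0,'.')
from mag import *
im=cv2.imread('pics/scene6.png')
c=viewer.calibration('scene')
def pr(X):
    q=np.array(c['R'])@X+np.array(c['t']); return q[0]/q[2]*c['fx']+c['cx'],q[1]/q[2]*c['fy']+c['cy']
x0,y0,s=190,150,6
o=cv2.resize(im[y0:y0+100,x0:x0+130],None,fx=s,fy=s,interpolation=3)
L=LID+[0,0,.052]
for r,C in ((.045,L),(.023,LID)):
    for t in np.arange(0,6.28,.2):
        u,v=pr(C+r*np.array([np.cos(t),np.sin(t),0])); cv2.circle(o,(int((u-x0+.5)*s),int((v-y0+.5)*s)),1,(0,255,0),-1)
cv2.imwrite('pics/c7.png',o)
E
```

```text
[ 0.4281 -0.0508  0.1215] [[ 0.8547 -0.1733 -0.4894]
 [-0.1515 -0.9849  0.0843]
 [-0.4966  0.0021 -0.868 ]] [-19.6  30.9  85.   -4.9  93.5  81.4] [-0.6145 -0.6148 -2.1344]
scene 536 [ 0.5184 -0.0669  0.143 ] [0.0146 0.0022 0.9999] tilt 0.8482123612052063
((509.3998718261719, -61.87225341796875), 58.52717971801758)
lens 0.91 [ 0.503  -0.0664  0.1375]
lens 0.42 [0.5624 0.1898 0.1375]
lens 0.6 [0.7646 0.0794 0.1375]
```

View pics/c7.png

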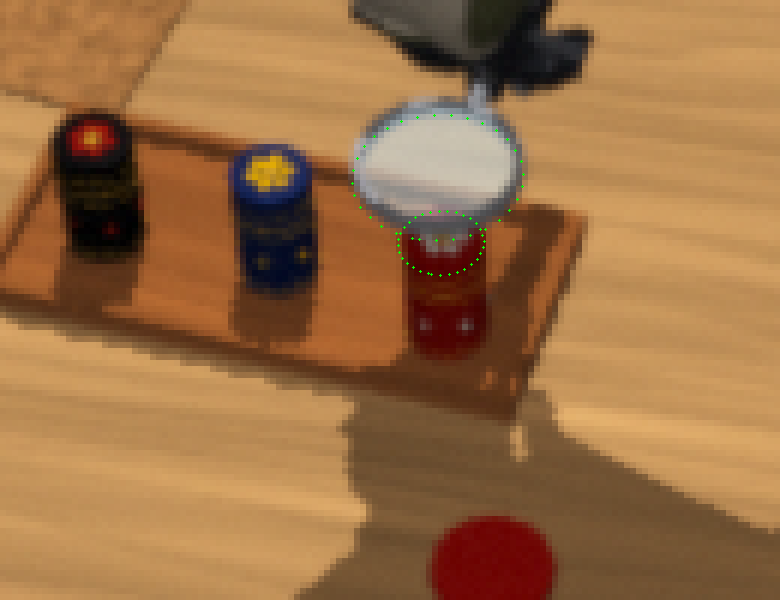

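The ring in the picture (y 95–232) sits about 10 px above the expected dots (112–240), so I'll measure the offset more carefully.

Run:
```python
from mag import *
im,d=viewer.get_image('scene');V=cloud('scene',d);x,y,z=V[...,0],V[...,1],V[...,2]
m=(x>.44)&(x<.60)&(y>-.15)&(y<.02)&(abs(z-.141)<.012)&(d>0)
P=V[m]; h=np.array([np.cos(np.radians(-10)),np.sin(np.radians(-10))]);n=np.array([-h[1],h[0]])
A=P[:,:2]@h; B=P[:,:2]@n; L=LID[:2]
print('lid',L@h,L@n,'far edge',np.sort(A)[-8:],'near',np.sort(A)[:8],'lat',np.sort(B)[:5],np.sort(B)[-5:])
# row profile: width across as function of A
for a in np.arange(.43,.60,.008):
    s=(A>=a)&(A<a+.008)
    if s.any(): print(round(a+.004,3),s.sum(),B[s].min().round(4),B[s].max().round(4),P[s,2].mean().round(4))
for e in [pinpoint('scene','lens'),pinpoint('scene','fallen_lid'),pinpoint('scene','grip')]: print([(i['conf'],np.round(i['pixel'],1)) for i in e[:2]])
c=viewer.calibration('scene')
for X in (LID+[0,0,.052],LID):
    q=np.array(c['R'])@X+np.array(c['t']); print(q[0]/q[2]*c['fx']+c['cx'],q[1]/q[2]*c['fy']+c['cy'])
```

```text
lid 0.5247192672230447 0.024488581112652764 far edge [0.5652 0.5654 0.5657 0.5659 0.5668 0.5671 0.5672 0.5672] near [0.4443 0.4473 0.448  0.4488 0.4491 0.4491 0.4532 0.4535] lat [-0.0212 -0.0212 -0.0198 -0.0187 -0.0186] [0.0673 0.0674 0.0675 0.0683 0.0685]
0.442 1 0.0385 0.0385 0.1329
0.45 7 0.011 0.0469 0.1386
0.458 16 0.0154 0.0406 0.1444
0.466 8 0.0186 0.0342 0.1451
0.474 8 0.0131 0.0445 0.1436
0.482 36 -0.0015 0.0429 0.1447
0.49 42 -0.0097 0.0581 0.143
0.498 44 -0.0198 0.0613 0.1423
0.506 47 -0.0212 0.0619 0.1432
0.514 58 -0.0212 0.0675 0.1429
0.522 55 -0.0186 0.0685 0.1427
0.53 53 -0.0187 0.0674 0.1428
0.538 50 -0.0141 0.0673 0.1423
0.546 53 -0.0131 0.0641 0.1427
0.554 39 -0.0096 0.0606 0.1422
0.562 42 -0.0032 0.0509 0.1419
0.57 4 0.0139 0.0409 0.1451
[(0.82, array([264.2, 176.2])), (0.41, array([273.4, 245.2]))]
[(0.66, array([293.2, 283.7])), (0.55, array([261.1, 191.4]))]
[(0.9, array([272.8, 155.8]))]
262.485293307435 178.9807121813071
263.03081707195076 189.9501933020985
```

Request:
move_arm(plan="0.0013 -0.0003 -0.0008 0 0 0 0.01; 0.0013 -0.0002 -0.0007 0 0 0 0.01; 0 0 0 0 0 0 0.01; 0 0 0 0 0 0 0.01; 0 0 0 0 0 0 0.01; 0 0 0 0 0 0 0.01")

```text
time_s: 25.7
position: [0.431, -0.0508, 0.1212]
tool_rot: [[0.854, -0.173, -0.49], [-0.151, -0.985, 0.085], [-0.497, 0.002, -0.868]]
ft_force: [-0.3, 0.4, -1.3]
grip_width: 0.0179
gripper_force: 67.9
```

```bash
python3 -c "
from rig import env
o=env.observe();print(o['position'],o['qvel'],o['grip_width'],o['gripper_force']);print(env.close_job())"
```

```text
[ 0.43095078 -0.05078061  0.12121846] [-0.07799134  0.05223743  0.10222517 -0.03126072 -0.09829615  0.04683457] 0.017918766022693343 67.91623592376709
the job is handed in; nothing more can be done
None
```

I handed the job in at 25.7 s with the red canister upright and released in its place, its neighbours where they were, and the magnifier held level about 5 cm above its lid, centred to within a few mm by my measurement; the hand-in returned no verdict.

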